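Take the crucibles off the heat, check and unload them

TASK

The crucibles in the steel pan have finished drying: turn the hotplate's knob to off, then slide the pan with all its crucibles along the glass, never lifting it, from the heated field (several rings) until it stands centred in the rest field (one thin ring). Then take the infrared thermometer from its rest, point it at the middle of the pan from 10 to 20 cm away, hold it still for two seconds, and lay it back in its rest. Only after that reading, move every crucible onto the cooling tile, upright and well within its edges; leave the pan in the rest field and the mortar and the beaker alone.

Things in the scene. Friction and masses are not known exactly. Their poses are not given: they have to be found in the camera images.
- hotplate: fixed white two-field hotplate. Origin on the bench under the middle of its glass; x points away from its front, y along its length. Glass 192 mm (x) by 372 mm (y), 75 mm above the bench; its two printed fields are 184 mm apart along y. A grey control strip along the front (x -136 to -96 mm), level with the glass, carries the heat knob at mid-length
- heat_knob (a joint): angle of the heat knob in rad: 0 = off (at its stop), grows clockwise seen from above to 1.6; it starts somewhere on, at 0.6 to 1.2. It stays where it is left (friction about 0.05 N m). Off is the broad mark of the scale round it, three narrow marks follow clockwise
- knob_grip (a point): point on the knob's vertical axis where it is gripped, 97 mm above the bench, at hotplate x -116 mm, y 0. The grip is an upright bar 32 mm long, 12 mm thick, its top 99 mm above the bench; at joint q it points 0.55 rad minus q anticlockwise (seen from above) from hotplate x. Fingertips can go down to the strip, 75 mm
- heat_field: printed mark of the heated field, four concentric grey rings, outer diameter 181 mm; origin at its centre on the glass. It is on the left or on the right half of the glass
- rest_field: printed mark of the unheated rest field, one thin grey ring of 181 mm diameter with a small cross in the middle; origin at its centre on the glass. The pan belongs concentric with it
- pan: loose round steel pan, 0.45 kg (varies), 170 mm across, 16 mm high, wall 3, floor 4 mm; origin at the centre of its underside, z up. Two upswept loop ears of 8 mm bar on its +x and -x sides, 40 mm wide (pan y), rising to 46 mm above the underside at 113 mm from the centre: pinch an ear across its width at 100 mm out, 45 mm up; so held it clears the knob. The -x ear faces the robot; its yaw is free
- pan_middle (a point): centre of the pan's inner floor, 4 mm above its underside: the spot to point the thermometer at
- crucible_1: loose white porcelain crucible (three or four of these are present, all alike), a cup 37 mm high, 44 mm across the rim and 28 mm across the foot, 45 g; origin at the centre of its underside, z up. Starts standing in the pan; grip it from above just below the rim, its sides slope
- crucible_2: loose white porcelain crucible (three or four of these are present, all alike), a cup 37 mm high, 44 mm across the rim and 28 mm across the foot, 45 g; origin at the centre of its underside, z up. Starts standing in the pan; grip it from above just below the rim, its sides slope
- crucible_3: loose white porcelain crucible (three or four of these are present, all alike), a cup 37 mm high, 44 mm across the rim and 28 mm across the foot, 45 g; origin at the centre of its underside, z up. Starts standing in the pan; grip it from above just below the rim, its sides slope
- crucible_4: loose white porcelain crucible (three or four of these are present, all alike), a cup 37 mm high, 44 mm across the rim and 28 mm across the foot, 45 g; origin at the centre of its underside, z up. Starts standing in the pan; grip it from above just below the rim, its sides slope
- cooling_tile: fixed flat white porcelain tile on the bench in front of the hotplate, 72 mm (x) by 240 mm (y), its top 8 mm above the bench; origin on the bench under its centre
- thermometer: loose stick-shaped infrared thermometer, 110 g: grey body 110 mm long, 34 mm wide (own y), 26 mm thick, and a black nose of 18 mm diameter, 19 mm long. Lies in its rest with the nose 0.61 rad below level; its own frame is level then (z up, x forward). Origin in the body, 65 mm behind the lens on the beam axis: grip from above across its width, up to 12 mm behind the origin
- lens (a point): the thermometer's lens at the tip of the nose. Its x axis is the beam, pointing out of the nose, 0.61 rad below the thermometer's own x axis (about own y); its y is the thermometer's y
- rest_dock: fixed black rest of the thermometer, base 125 by 66 mm; origin on the bench under its centre, x level along the beam. A 20 mm wide sloping rib carries the thermometer; two lugs beside the nose stop it, low cheeks 5 mm wider than its body guide it. In place, the thermometer's origin is 66 mm straight above this origin, and its axes are parallel to the rest's
- mortar_b: bystander: white porcelain mortar, 89 mm across, 51 mm high, to the left; origin at the centre of its underside
- beaker: bystander: glass beaker, 70 mm across, 93 mm high, behind the thermometer's rest; origin at the centre of its underside

How it is judged:
By the outcome, as a careful person would: the job done as asked, in the order asked, and still so for the second after the job is handed in, with the robot touching nothing.
Of crucible_1, crucible_2, crucible_3, crucible_4 only 3 to 4 are there at a start; the rules pass over those that are not, and their reading is None.
At some moment in a run one of pan may be knocked a few centimetres aside while the robot is not near it.
It also fails if it takes over 210 s, if anything falls off the work surface, if the arm or the gripper's body presses on something with over 40 N, if the wrist force passes 120 N, or if a joint passes its speed limit or range.

ROBOT

A 6-joint arm with a two-finger parallel gripper is mounted at the origin on a cart in front of the work surface, level with it; the furniture and walls round the work are solid. World frame = base frame: x ahead of the robot, y to its left, z up, the work surface at z = 0. Lengths are in m, angles in rad, forces in N, time in s.
With the tool pointing down it reaches from about 0.375 to 0.9 m from the base axis. Payload 3.1 kg.
Tool frame: the origin (TCP) lies on the centre line of the jaws, within the pads' length; the fingertips stand 25 mm ahead of it and the grasp point (between the pads) lies 6 mm ahead of it (manip.tip_extent is the distance from the TCP to the fingertips, in m); z points along the fingers, y is the line along which they close (so a half turn about z gives the same grasp; the last joint's range is limited). The gripper opens to 85 mm and grips with 20 to 120 N. Pads are 22 mm wide; open, the fingers measure 114 mm over their backs; the gripper's body (76 mm by 85 mm) begins 54 mm behind the grasp point. The pads swing forward as they close: fully open they stand 13 mm farther back than shut.
Start: joints at [-1.508, 0.527, 1.433, -0, 1.181, -0.178], TCP at [0.149, -0.607, 0.256] pointing down, gripper open.
Joint ranges: [-3.08, 3.08], [-0.75, 2.2], [0.22, 2.44], [-1.43, 4.57], [0, 2.65], [-2.85, 2.85]. Speed limits (rad/s): [2.79, 2.79, 3.14, 3.14, 3.14, 3.14].

INTERFACE

Orientations are given as a unit quaternion [x, y, z, w].
In Python, from station import readout, imaging, order, manip gives the robot as it stands.
- The arm moves only by the tool move_arm, never from a script. Its argument "rows" is a list of rows, each a list of 7 numbers: the turn, a rotation vector about the tool's x, y, z in degrees, then the shift along the tool's x, y, z in mm, then the closure, from 0 (fully open) to 1 (shut). A call has 1 to 12 rows; each row is the pose to reach, as a shift and turn from the pose commanded when the call began, along the tool's axes at that moment; what a row does not reach only later rows make up. A row lasts 1/12 s, in which the tool goes at most 41.7 mm and 7.16 degrees, less where a joint would pass 70% of its speed; a pose out of reach is approached as far as the arm can. A call with a gripper value outside its range is refused whole. The fingers move at their own pace and stop on an object; "squeeze" is the grip in N (left out, the last holds). Time passes only in rows, so rows that repeat a pose let the fingers close. It gives the time, the measured TCP pose, the force, the opening and the grip force at its end, in the units of the state.
- readout.sense(): the state, without advancing time (a new reading comes with each control period).
- imaging.snapshot(name): name is "scene" or "top" or "wrist"; returns a dict with "img" (420x560x3 uint8, red, green, blue), "z_map" (420x560 float32, m along the optical axis (not along the pixel's ray), 0 where there is no reading), "fovy" (degrees; the focal length in pixels is half the picture's height over the tangent of half this angle, whatever the lens; pixels are square), "cx", "cy" (the principal point, pixels), "rvec" (rotation vector, rad) and "tvec" (3), from world to camera coordinates, as OpenCV has them. Camera axes: x right, y down, z forward; pixel columns grow to the right and rows downward; lengths in m; the calibration is good to about 2 mm. A picture is of the moment at which its call begins.
- order.sign_off(): hands the job in; it is judged then, once.
The state is a dict: "t": time; "q": joint angles; "qd": joint speeds; "tau": joint torques, N m; "tcp_pos": TCP position; "tool_rot": TCP orientation; "force": force on the tool from outside, world axes, zero at the start; "ft_torque": the same for the moment, N m; "finger_gap": opening from 0.0 (shut) to 1.0 (fully open); "gripper_force": force on a finger pad.
Only numpy, scipy, OpenCV 4.12 (cv2) and the standard library are available. Lean on these libraries where they do the work, as an engineer would, in place of code of your own. Each camera call takes 0.05 s, during which the arm holds its last target. There are 200 camera calls.

## Working session

There is one attempt and no reset: what is moved stays moved. The work goes in short steps, Python scripts to look and compute and a tool call to move; the robot and the scene stay as the last step left them, time stands still between calls to the robot, and variables do not carry over. Pictures are saved under pics/ and viewed, at most 14 in all, crops included, and the job is handed in when it is done.

Besides the shell and the picture viewer there is one more tool, called after "Request:" as name(argument=value, ...), one argument or row to a line, values as JSON. move_arm: Moves the arm, as the interface text tells. Its arguments: {"type":"object","properties":{"rows":{"type":"array"},"squeeze":{"type":"number"}},"required":["rows"]}

```bash
ls; mkdir -p pics; cat > h.py <<'E'
import numpy as np, cv2
from scipy.spatial.transform import Rotation as R
from station import readout, imaging, order, manip
def snap(n,save=None):
    s=imaging.snapshot(n)
    if save: cv2.imwrite('pics/'+save+'.png',cv2.cvtColor(s['img'],cv2.COLOR_RGB2BGR))
    s['R']=R.from_rotvec(s['rvec']).as_matrix(); s['f']=210/np.tan(np.radians(s['fovy']/2)); return s
def cloud(s):
    v,u=np.mgrid[0:420,0:560]; z=s['z_map']
    c=np.stack([(u-s['cx'])/s['f']*z,(v-s['cy'])/s['f']*z,z],-1)
    return (c-np.array(s['tvec']))@s['R']
def ray(s,u,v,h):
    o=-s['R'].T@np.array(s['tvec']); d=s['R'].T@np.array([(u-s['cx'])/s['f'],(v-s['cy'])/s['f'],1])
    return o+d*(h-o[2])/d[2]
def to_tool(p,rot=None):
    """world TCP target (and 3x3 rotation) -> turn deg, shift mm in tool axes"""
    st=readout.sense(); T=R.from_quat(st['tool_rot'])
    sh=T.inv().apply(np.array(p)-st['tcp_pos'])*1000
    tv=np.zeros(3) if rot is None else np.degrees((T.inv()*R.from_matrix(rot)).as_rotvec())
    return np.round(tv,1),np.round(sh,1)
E
python3 - <<'E'
from h import *
for n in('scene','top'):
    s=snap(n,n+'0'); print(n,s['fovy'],s['cx'],s['cy'],-s['R'].T@np.array(s['tvec'])); print(s['R'].round(2).tolist())
st=readout.sense(); print(st, manip.tip_extent)
E
```

```text
pics
scene 51.79441528491716 270.4958831696336 216.22317111124377 [0.18346148 0.78505555 0.86445257]
[[-0.84, -0.55, 0.0], [-0.42, 0.64, -0.65], [0.36, -0.55, -0.76]]
top 42.34032619780517 288.34634404434894 207.7558103692437 [0.51969566 0.27144379 1.22201265]
[[0.02, -1.0, 0.0], [-1.0, -0.02, -0.03], [0.03, -0.0, -1.0]]
{'t': 0.1, 'q': array([-1.50848538e+00,  5.28396574e-01,  1.43377577e+00,  4.37639487e-05,
        1.18137123e+00, -1.78478721e-01]), 'qd': array([ 2.43673650e-05, -3.03157370e-03, -3.09501054e-03, -1.82693246e-04,
        5.99711357e-04,  1.34680089e-05]), 'tau': array([-1.06857383e-04, -4.43305027e+01, -1.78586930e+01, -2.36166288e-04,
        3.91411566e-03, -2.51164755e-05]), 'tcp_pos': array([ 0.14905879, -0.60636142,  0.25541654]), 'tool_rot': array([ 9.92761820e-01,  1.20095867e-01,  7.68279780e-05, -9.72639326e-04]), 'force': array([-0.21329205, -0.7969197 , -0.16190273]), 'ft_torque': array([ 0.02754326, -0.05952826, -0.00157495]), 'gripper_force': 0.0, 'finger_gap': 0.9985293689217275} 0.025
```

View pics/top0.png

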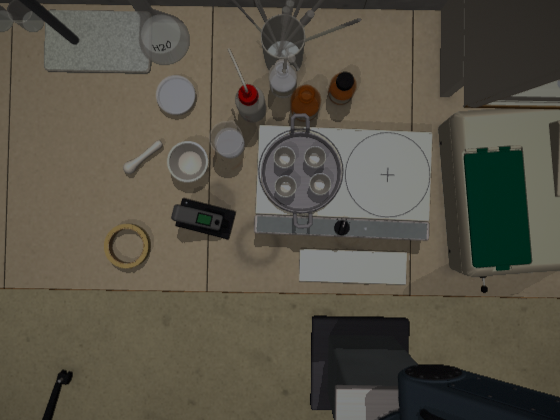

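View pics/scene0.png

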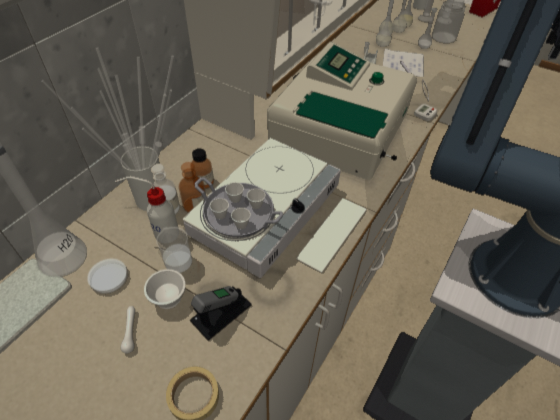

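The top view shows the pan at about (301,172) on the left heated field with four crucibles, the rest cross at (388,174) and the knob at (342,227). The tile is at (353,267), and the thermometer in its dock is at (204,218). The mortar is at (188,162). I'll measure these next.

```bash
python3 - <<'E'
from h import *
s=snap('top'); P=cloud(s); im=s['img'].astype(int); H=P[...,2]
def box(m,name,h):
    m=m.astype(np.uint8); c=max(cv2.findContours(m,0,2)[0],key=cv2.contourArea)
    q=cv2.boxPoints(cv2.minAreaRect(c)); w=np.array([ray(s,*p,h)[:2] for p in q]); 
    print(name,'c',w.mean(0).round(4),'edges',np.linalg.norm(np.diff(w,axis=0),axis=1).round(4),'ang',[round(np.degrees(np.arctan2(*(w[i+1]-w[i])[::-1])),1) for i in(0,1)])
g=im.sum(2)
print('glass h',H[140:160,410:430].mean(),'tile h',np.median(H[255:275,310:390]))
V,U=np.mgrid[0:420,0:560]
reg=lambda u0,u1,v0,v1:(U>u0)&(U<u1)&(V>v0)&(V<v1)
white=(im.min(2)>150)
print(im[267,353],im[150,425],im[230,290],im[200,260],im[280,350])
box((H>.003)&(H<.02)&reg(285,420,244,290)&(im[...,2]>im[...,0]-15),'tile',.008)
box((H>.06)&(H<.09)&reg(240,445,110,245),'hp',.075)
# rim of pan and crucibles
for nm,lo,hi in(('rimhi',.105,.125),):
    m=((H>lo)&(H<hi)&reg(250,350,120,240)).astype(np.uint8)
    n,l,st,c=cv2.connectedComponentsWithStats(m)
    for i in range(1,n):
        if st[i,4]>25:
            q=P[l==i]; print(nm,st[i,4],q.mean(0).round(4),((q.min(0)+q.max(0))/2).round(4),np.ptp(q,axis=0).round(3))
m=((H>.086)&(H<.097)&reg(250,350,120,240)); q=P[m]; 
A=np.c_[2*q[:,:2],np.ones(len(q))]
r=np.hypot(*(q[:,:2]-ray(s,301,172,.09)[:2]).T); q=q[(r>.074)&(r<.092)]
A=np.c_[2*q[:,:2],np.ones(len(q))]; x=np.linalg.lstsq(A,(q[:,:2]**2).sum(1),rcond=None)[0]
print('pan',x[:2],np.sqrt(x[2]+x[0]**2+x[1]**2))
print('restcross',ray(s,388,174.5,.075))
k=(H>.088)&(H<.105)&reg(325,360,215,240); print('knob',k.sum(),P[k].mean(0),P[k].min(0),P[k].max(0))
box((g<150)&reg(160,245,190,245),'dock',.01)
# thermometer
k=(H>.05)&reg(160,245,190,245); print('thermo',P[k].min(0),P[k].max(0)); box(k,'thermo',.08)
np.save('P.npy',P)
a=cv2.resize(s['img'][190:250,160:250],None,fx=5,fy=5,interpolation=2); b=cv2.resize(s['img'][200:245,300:390],None,fx=5,fy=5,interpolation=2)
cv2.imwrite('pics/c1.png',cv2.cvtColor(np.vstack([a,b]),4))
E
```

```text
glass h 0.07537605915522361 tile h 0.007896151092059378
[132 134 132] [131 133 128] [83 86 86] [133 135 134] [132 134 132]
tile c [0.424  0.1264] edges [0.0743 0.2397 0.0743] ang [np.float64(-0.7), np.float64(-90.7)]
hp c [0.6064 0.1559] edges [0.2303 0.3717 0.2303] ang [np.float64(-1.4), np.float64(-91.5)]
rimhi 34 [0.719  0.2658 0.1142] [0.7189 0.2658 0.1129] [0.015 0.007 0.016]
rimhi 33 [0.7199 0.235  0.1137] [0.7195 0.235  0.1137] [0.015 0.007 0.015]
rimhi 128 [0.6562 0.2826 0.1124] [0.6533 0.2821 0.1128] [0.043 0.041 0.016]
rimhi 126 [0.6581 0.2178 0.1127] [0.6546 0.2196 0.1123] [0.043 0.043 0.014]
rimhi 127 [0.6015 0.2065 0.1126] [0.5994 0.2075 0.1122] [0.043 0.041 0.014]
rimhi 129 [0.5953 0.2788 0.1122] [0.594  0.278  0.1127] [0.043 0.043 0.014]
rimhi 129 [0.5233 0.2412 0.1181] [0.5253 0.242  0.1152] [0.031 0.039 0.02 ]
pan [0.62541564 0.24642992] 0.08185242473353999
restcross [0.62392652 0.06136612 0.075     ]
knob 90 [0.51083291 0.15900937 0.09787311] [0.49652319 0.15093757 0.08839872] [0.52575885 0.16752351 0.10286859]
dock c [0.5343 0.4575] edges [0.1006 0.1409 0.1005] ang [np.float64(-23.0), np.float64(-113.3)]
thermo [0.49705131 0.27144379 0.05011394] [0.55296722 0.51527755 1.22201265]
thermo c [0.5275 0.4638] edges [0.0454 0.1059 0.0454] ang [np.float64(-12.7), np.float64(-103.0)]
```

View pics/c1.png

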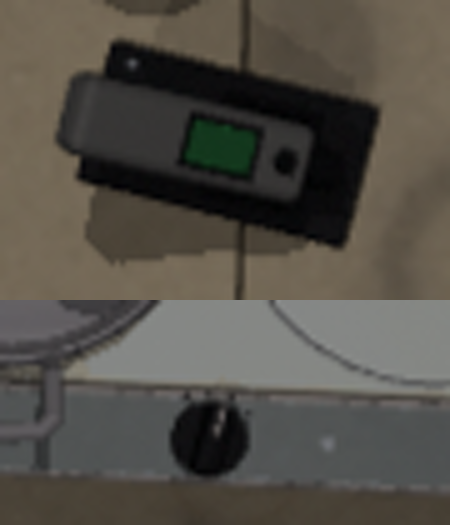

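The nose points right in the image (about −y), tilted slightly towards the robot. The dock centre is near (206,219), and the knob pointer sits clockwise of straight ahead.

```bash
cat >> h.py <<'E'
def down(a):  # tool pointing down, tool x at world angle a (deg)
    a=np.radians(a); c,s=np.cos(a),np.sin(a); return np.array([[c,s,0],[s,-c,0],[0,0,-1.]])
E
python3 - <<'E'
from h import *
P=np.load('P.npy');H=P[...,2]
q=P[80:290,440:560].reshape(-1,3); print('instr',np.percentile(q[:,2],[50,99]), q[q[:,2]>.1].min(0),q[q[:,2]>.1].max(0))
V,U=np.mgrid[0:420,0:560]
k=(H>.094)&(H<.105)&(abs(U-342)<14)&(abs(V-227)<12); q=P[k]
r=cv2.minAreaRect((q[:,:2]*1000).astype(np.float32)); print(r, len(q))
c=np.cov((q[:,:2]-q[:,:2].mean(0)).T); w,v=np.linalg.eigh(c); print(q.mean(0),np.sqrt(w),np.degrees(np.arctan2(v[1,1],v[0,1])))
s=snap('top')
co=[ray(s,160+x/5-.5,190+y/5-.5,.008)[:2] for x,y in((115,40),(380,107),(345,247),(78,180))]
co=np.array(co);print('dock',co.mean(0),np.linalg.norm(np.diff(co,axis=0),axis=1),[np.degrees(np.arctan2(*(b-a)[::-1])) for a,b in((co[0],co[1]),(co[3],co[2]),(co[0],co[3]))])
print(to_tool([.35,-.15,.40],down(0)),to_tool([.35,-.3,.4],down(0)))
E
```

```text
instr [0.15730424 0.43909325] [ 0.41843878 -0.27032567  0.10001263] [0.82128218 0.27144379 1.22201265]
((510.7962951660156, 158.1943817138672), (12.220998764038086, 31.41855812072754), 73.72986602783203) 83
[0.51056461 0.15871865 0.09836955] [0.00336958 0.00885535] 164.2775430658869
dock [0.52467802 0.45650407] [0.12254858 0.064511   0.12325037] [np.float64(-103.15304807059667), np.float64(-103.03356816290999), np.float64(166.51219793660698)]
(array([-0.1, -0. , 13.8]), array([ 304.1, -395.6, -143.7])) (array([-0.1, -0. , 13.8]), array([ 268.3, -250. , -143.9]))
```

Request:
move_arm(
  rows=[
    [0,0,8,50,-45,-144,0],
    [0,0,16,150,-130,-144,0],
    [0,0,30,268,-250,-144,0],
    [0,0,30,268,-250,-144,0],
    [0,0,30,268,-250,-144,0],
    [0,0,30,268,-250,-144,0],
    [0,0,30,268,-250,-144,0],
    [0,0,30,268,-250,-144,0],
    [0,0,30,268,-250,-144,0],
    [0,0,30,268,-250,-144,0],
    [0,0,30,268,-250,-144,0],
    [0,0,30,268,-250,-144,0],
  ],
)

```text
t: 1.2
tcp_pos: [0.3504, -0.299, 0.401]
tool_rot: [0.99, -0.139, 0.0, 0.001]
force: [-0.1, -0.4, -0.2]
finger_gap: 1.002
gripper_force: 0.0
```

```bash
python3 - <<'E'
from h import *
print(to_tool([.5105,.1585,.25],down(-16)))
E
```

```text
(array([ 0.1, -0.1,  0. ]), array([  27.7, -484.1,  150.3]))
```

Request:
move_arm(
  rows=[
    [0,0,0,28,-484,100,0.5],
    [0,0,0,28,-484,100,0.5],
    [0,0,0,28,-484,100,0.5],
    [0,0,0,28,-484,100,0.5],
    [0,0,0,28,-484,100,0.5],
    [0,0,0,28,-484,100,0.5],
    [0,0,0,28,-484,100,0.5],
    [0,0,0,28,-484,100,0.5],
    [0,0,0,28,-484,100,0.5],
    [0,0,0,28,-484,100,0.5],
    [0,0,0,28,-484,100,0.5],
    [0,0,0,28,-484,100,0.5],
  ],
)

```text
t: 2.2
tcp_pos: [0.5126, 0.1576, 0.2989]
tool_rot: [0.99, -0.141, -0.001, 0.0]
force: [0.4, -0.4, 0.5]
finger_gap: 0.502
gripper_force: 0.0
```

```bash
python3 - <<'E'
from h import *
print(to_tool([.5105,.1585,.107],down(-16)))
s=snap('wrist','w0'); print(-s['R'].T@np.array(s['tvec']),s['fovy'])
E
```

```text
(array([ 0. ,  0.1, -0.3]), array([ -2.1,  -0.4, 191.9]))
[0.59021599 0.13519536 0.41707833] 61.83880119271141
```

View pics/w0.png

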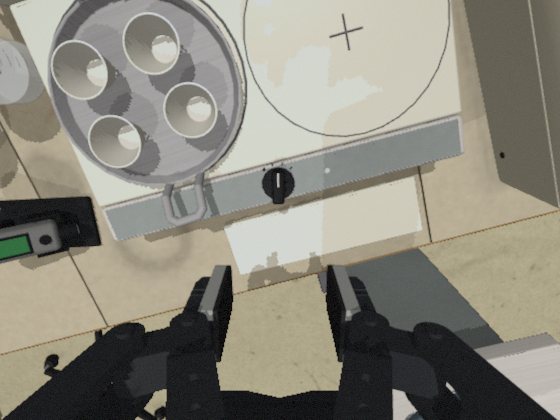

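The wrist view shows the knob bar at (278,184), lined up with the jaws. I'll go down and grip it.

Request:
move_arm(
  rows=[
    [0,0,0,-2,0,100,0.5],
    [0,0,0,-2,0,100,0.5],
    [0,0,0,-2,0,100,0.5],
    [0,0,0,-2,0,150,0.5],
    [0,0,0,-2,0,180,0.5],
    [0,0,0,-2,0,195,0.5],
    [0,0,0,-2,0,195,0.5],
    [0,0,0,-2,0,195,1],
    [0,0,0,-2,0,195,1],
    [0,0,0,-2,0,195,1],
    [0,0,0,-2,0,195,1],
    [0,0,0,-2,0,195,1],
  ],
  squeeze=40,
)

```text
t: 3.25
tcp_pos: [0.51, 0.159, 0.1064]
tool_rot: [0.99, -0.142, 0.0, -0.002]
force: [0.2, 11.5, -4.9]
finger_gap: 0.129
gripper_force: 44.2
```

Request:
move_arm(
  rows=[
    [0,0,-5,0,0,0,1],
    [0,0,-10,0,0,0,1],
    [0,0,-15,0,0,0,1],
    [0,0,-20,0,0,0,1],
    [0,0,-25,0,0,0,1],
    [0,0,-30,0,0,0,1],
    [0,0,-35,0,0,0,1],
    [0,0,-40,0,0,0,1],
    [0,0,-44,0,0,0,1],
    [0,0,-46,0,0,0,1],
    [0,0,-48,0,0,0,1],
    [0,0,-49,0,0,0,1],
  ],
)

```text
t: 4.25
tcp_pos: [0.5102, 0.159, 0.1065]
tool_rot: [0.96, 0.28, 0.001, -0.002]
force: [-1.4, 9.5, -4.3]
finger_gap: 0.125
gripper_force: 48.0
```

```bash
python3 - <<'E'
from h import *
st=readout.sense(); print(st['ft_torque'],st['force'],st['q'].round(2), R.from_quat(st['tool_rot']).apply([1,0,0]))
E
```

```text
[ 1.45147252  0.10752104 -0.83036518] [-1.43585852  9.48588465 -4.27942838] [0.09 0.64 1.78 0.01 0.72 1.09] [0.84309713 0.5377485  0.00371177]
```

Request:
move_arm(
  rows=[
    [0,0,-48,0,0,0,0.5],
    [0,0,-48,0,0,0,0.5],
    [0,0,-48,0,0,0,0.5],
    [0,0,-48,0,0,-40,0.5],
    [0,0,-40,0,0,-80,0.5],
    [0,0,-33,0,0,-110,0.5],
    [0,0,-30,0,0,-130,0.2],
    [0,0,-30,0,0,-130,0.2],
    [0,0,-30,0,0,-130,0.2],
  ],
)

```text
t: 5.0
tcp_pos: [0.5113, 0.1566, 0.2383]
tool_rot: [0.854, 0.521, 0.003, 0.002]
force: [0.3, -1.1, -0.4]
finger_gap: 0.803
gripper_force: 0.0
```

```bash
cat > pan.py <<'E'
from h import *
def fitc(q):
    A=np.c_[2*q[:,:2],np.ones(len(q))]; x=np.linalg.lstsq(A,(q[:,:2]**2).sum(1),rcond=None)[0]
    return x[:2],np.sqrt(x[2]+x[0]**2+x[1]**2)
def pan(g,n='top'):
    s=snap(n); P=cloud(s); H=P[...,2]
    c=np.array(g,float)
    for _ in range(4):
        d=P[...,:2]-c; r=np.hypot(d[...,0],d[...,1]); 
        m=(H>.083)&(H<.095)&(r>.072)&(r<.092); 
        # outermost point per angle sector
        a=np.degrees(np.arctan2(d[...,1],d[...,0])); pts=[]
        for k in range(-180,180,6):
            mm=m&(a>=k)&(a<k+6)
            if mm.sum()>2: pts.append(P[mm][np.argsort(r[mm])[-3:]].mean(0))
        c,rad=fitc(np.array(pts))
    d=P[...,:2]-c; r=np.hypot(d[...,0],d[...,1]); e=(H>.105)&(H<.13)&(r>.094)&(r<.125)
    out=[]
    for sg in(-1,1):
        mm=e&(np.sign(d[...,0])==sg)&(abs(d[...,1])<.06)
        if mm.sum(): q=P[mm]; out.append((q.mean(0).round(4),np.ptp(q,axis=0).round(3),mm.sum()))
    print('pan',c.round(4),rad.round(4),len(pts),'ears',out); return c,s,P
def crucibles(c,P,zb):
    H=P[...,2]; d=P[...,:2]-c; m=((H>zb+.030)&(H<zb+.045)&(np.hypot(d[...,0],d[...,1])<.082)).astype(np.uint8)
    n,l,st,_=cv2.connectedComponentsWithStats(m)
    for i in range(1,n):
        if st[i,4]>25:
            q=P[l==i]; print('cruc',fitc(q)[0].round(4),((q.min(0)+q.max(0))/2).round(4),np.ptp(q,axis=0).round(3))
E
python3 - <<'E'
from pan import *
c,s,P=pan([.6264,.2464]); crucibles(c,P,.079)
k=(P[...,2]>.094)&(P[...,2]<.105)&(np.hypot(P[...,0]-.5105,P[...,1]-.1585)<.025); print('knob',k.sum(), cv2.minAreaRect((P[k][:,:2]*1000).astype(np.float32)) if k.sum()>5 else 0)
im=s['img'].copy(); print(readout.sense()['tcp_pos'])
cv2.imwrite('pics/t1.png',cv2.resize(im[110:250,180:460,::-1],None,fx=2.5,fy=2.5))
E
```

```text
pan [0.6256 0.2464] 0.0835 60 ears [(array([0.5191, 0.2412, 0.1212]), array([0.023, 0.039, 0.017]), np.int64(126)), (array([0.7316, 0.2508, 0.1206]), array([0.025, 0.037, 0.019]), np.int64(125))]
cruc [0.6532 0.2818] [0.6536 0.2821 0.1144] [0.044 0.041 0.011]
cruc [0.6549 0.2193] [0.6549 0.2195 0.1143] [0.043 0.043 0.01 ]
cruc [0.5996 0.2077] [0.5994 0.2074 0.1154] [0.044 0.041 0.012]
cruc [0.5937 0.2785] [0.594  0.278  0.1148] [0.043 0.043 0.011]
knob 0 0
[0.51009536 0.15659916 0.23660516]
```

View pics/t1.png

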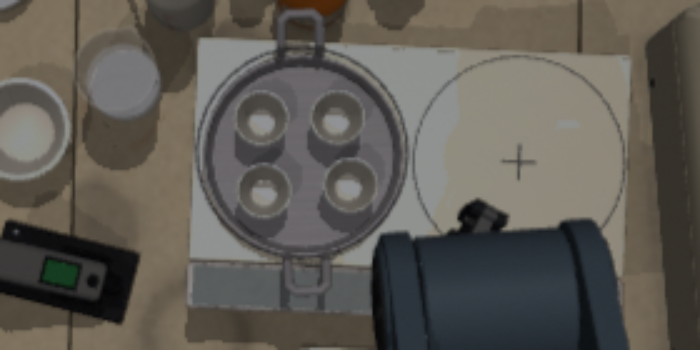

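```bash
python3 - <<'E'
from h import *
print(to_tool([.5257,.2419,.200],down(2.6)));print(to_tool([.5257,.2419,.125],down(2.6)))
E
```

```text
(array([ 0.1, -0.1, 60.2]), array([ 83. , -25.2,  36.6]))
(array([ 0.1, -0.1, 60.2]), array([ 82.9, -25.4, 111.6]))
```

Request:
move_arm(
  rows=[
    [0,0,7,20,-6,0,0],
    [0,0,14,40,-12,0,0],
    [0,0,21,60,-20,0,0],
    [0,0,28,83,-25,0,0],
    [0,0,35,83,-25,0,0],
    [0,0,42,83,-25,0,0],
    [0,0,49,83,-25,0,0],
    [0,0,56,83,-25,0,0],
    [0,0,60.2,83,-25,10,0],
    [0,0,60.2,83,-25,30,0],
    [0,0,60.2,83,-25,37,0],
    [0,0,60.2,83,-25,37,0],
  ],
)

```text
t: 6.05
tcp_pos: [0.5233, 0.2416, 0.1952]
tool_rot: [1.0, 0.023, -0.004, 0.001]
force: [-0.0, 0.4, -0.6]
finger_gap: 0.999
gripper_force: 0.0
```

```bash
python3 - <<'E'
from h import *
print(to_tool([.5257,.2419,.125],down(2.6)))
s=snap('wrist','w1');P=cloud(s)
d=P-np.array([.5257,.2419,.12]); k=(abs(d[...,2])<.012)&(abs(d[...,0])<.03)&(abs(d[...,1])<.03); q=P[k]; print(k.sum(),q.mean(0),q.min(0),q.max(0))
s=snap('top');P=cloud(s);k=(P[...,2]>.094)&(P[...,2]<.105)&(np.hypot(P[...,0]-.5105,P[...,1]-.1585)<.025); print('knob',k.sum(), cv2.minAreaRect((P[k][:,:2]*1000).astype(np.float32)) if k.sum()>5 else 0)
E
```

```text
(array([0.1, 0.4, 0. ]), array([ 2.9, -0.3, 70.2]))
1781 [0.52150184 0.24319713 0.12003582] [0.50773914 0.22374292 0.10812113] [0.53919039 0.26347959 0.12717888]
knob 0 0
```

View pics/w1.png

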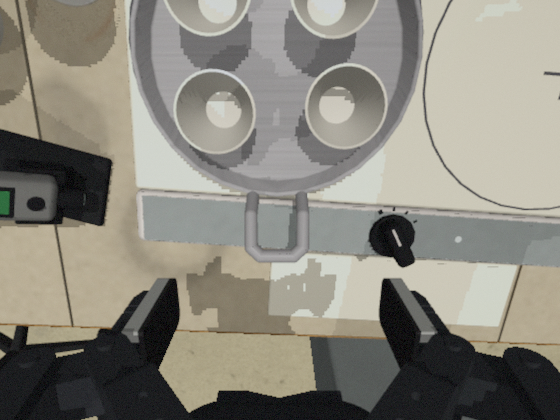

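The knob pointer is on the broad off mark, and the ear at (277,230) is centred between the fingers. I'll descend and pinch.

Request:
move_arm(
  rows=[
    [0,0,0,3,-1,30,0],
    [0,0,0,3,-1,50,0],
    [0,0,0,3,-1,65,0],
    [0,0,0,3,-1,70,0],
    [0,0,0,3,-1,70,0.2],
    [0,0,0,3,-1,70,0.4],
    [0,0,0,3,-1,70,0.6],
    [0,0,0,3,-1,70,0.7],
    [0,0,0,3,-1,70,0.8],
    [0,0,0,3,-1,70,0.8],
    [0,0,0,3,-1,70,0.8],
  ],
  squeeze=70,
)

```text
t: 7.07
tcp_pos: [0.5293, 0.2437, 0.1303]
tool_rot: [1.0, 0.023, 0.002, -0.0]
force: [-0.8, -0.3, 5.7]
finger_gap: 0.428
gripper_force: 69.5
```

```bash
python3 - <<'E'
from pan import *
c,s,P=pan([.6264,.2464]); st=readout.sense(); print(st['tcp_pos'],st['force'],st['ft_torque'])
s=snap('top'); im=s['img'].astype(int)
# ring of rest field: dark pixels on glass near radius
Q=np.array([[ray(s,u,v,.075)[:2] for u in range(560)] for v in range(420)])
g0=np.array([.6240,.0624]); g=cv2.cvtColor(s['img'],cv2.COLOR_RGB2GRAY).astype(np.uint8)
bh=cv2.morphologyEx(g,cv2.MORPH_BLACKHAT,np.ones((7,7)))
c=g0
for _ in range(4):
    r=np.hypot(*(Q-c).transpose(2,0,1)); m=(abs(r-.090)<.005)&(bh>15)&(Q[...,0]>.55); c,rad=fitc(Q[m]); print(c,rad,m.sum())
print('cross',Q[(r<.012)&(bh>15)].mean(0))
E
```

```text
pan [0.6257 0.2465] 0.0835 40 ears [(array([0.7316, 0.2509, 0.1212]), array([0.024, 0.037, 0.016]), np.int64(126))]
[0.52934056 0.24376436 0.13028876] [-0.36210173 -0.83934532  5.20097225] [-0.24984134  0.11145862 -0.05174228]
[0.62443006 0.06329148] 0.08948584846938541 290
[0.62443006 0.06329148] 0.08948584846938541 290
[0.62443006 0.06329148] 0.08948584846938541 290
[0.62443006 0.06329148] 0.08948584846938541 290
cross [0.62519828 0.06285513]
```

Request:
move_arm(
  rows=[
    [0,0,0,0,2,0,0.8],
    [0,0,0,-0.5,6,0,0.8],
    [0,0,0,-0.5,12,0,0.8],
    [0,0,0,-1,20,0,0.8],
    [0,0,0,-1.5,28,0,0.8],
    [0,0,0,-2,36,0,0.8],
    [0,0,0,-2.5,44,0,0.8],
    [0,0,0,-3,52,0,0.8],
    [0,0,0,-3.5,60,0,0.8],
    [0,0,0,-3.5,66,0,0.8],
    [0,0,0,-3.5,70,0,0.8],
    [0,0,0,-3.5,70,0,0.8],
  ],
)

```text
t: 8.17
tcp_pos: [0.5298, 0.1746, 0.1303]
tool_rot: [1.0, 0.023, 0.003, -0.001]
force: [0.5, 3.7, 5.0]
finger_gap: 0.431
gripper_force: 69.8
```

```bash
python3 - <<'E'
from pan import *
c,s,P=pan([.6252,.1765]); st=readout.sense(); print(st['tcp_pos'],st['force'],st['tool_rot']); crucibles(c,P,.079)
E
```

```text
pan [0.6262 0.1783] 0.0834 45 ears [(array([0.7322, 0.1835, 0.1213]), array([0.023, 0.038, 0.016]), np.int64(126))]
[0.52984038 0.17456354 0.13027896] [0.03971584 3.32077931 5.22777054] [ 9.99725597e-01  2.32552638e-02  2.67882563e-03 -8.64659121e-04]
cruc [0.6533 0.2137] [0.6537 0.2135 0.1152] [0.042 0.043 0.012]
cruc [0.6555 0.1513] [0.6556 0.1512 0.1143] [0.044 0.042 0.01 ]
cruc [0.6002 0.1398] [0.6026 0.1392 0.1155] [0.039 0.044 0.013]
cruc [0.594  0.2103] [0.5952 0.2104 0.1139] [0.039 0.043 0.009]
```

Request:
move_arm(
  rows=[
    [0,0,0,0,2,0,0.8],
    [0,0,0,-0.5,8,0,0.8],
    [0,0,0,-1,17,0,0.8],
    [0,0,0,-2,28,0,0.8],
    [0,0,0,-3,40,0,0.8],
    [0,0,0,-3.5,53,0,0.8],
    [0,0,0,-4,66,0,0.8],
    [0,0,0,-5,79,0,0.8],
    [0,0,0,-6,92,0,0.8],
    [0,0,0,-6.5,103,0,0.8],
    [0,0,0,-7,111,0,0.8],
    [0,0,0,-7,115,0,0.8],
  ],
)

```text
t: 9.22
tcp_pos: [0.5277, 0.0593, 0.1302]
tool_rot: [1.0, 0.023, 0.002, -0.001]
force: [0.4, 9.5, 7.2]
finger_gap: 0.432
gripper_force: 70.1
```

```bash
cat > ring.py <<'E'
from pan import *
def ring(s,c=(.6243,.0632)):
    Q=np.array([[ray(s,u,v,.075)[:2] for u in range(560)] for v in range(420)])
    bh=cv2.morphologyEx(cv2.cvtColor(s['img'],cv2.COLOR_RGB2GRAY),cv2.MORPH_BLACKHAT,np.ones((7,7))); 
    r=np.hypot(*(Q-np.array(c)).transpose(2,0,1)); m=(abs(r-.0895)<.003)&(bh>15)&(Q[...,0]>.55); print('ring',fitc(Q[m]),m.sum())
E
python3 - <<'E'
from ring import *
c,s,P=pan([.6243,.0633]); st=readout.sense(); print(st['tcp_pos'],st['force'],st['tool_rot']); crucibles(c,P,.079); ring(s)
cv2.imwrite('pics/t2.png',cv2.resize(s['img'][110:300,290:460,::-1],None,fx=3,fy=3))
E
```

```text
pan [0.6242 0.0632] 0.0835 49 ears [(array([0.7299, 0.0695, 0.1207]), array([0.024, 0.04 , 0.021]), np.int64(130))]
[0.52779795 0.05884185 0.13026213] [-0.15307056  3.99358846  7.03048808] [ 9.99736680e-01  2.28215280e-02  2.26989654e-03 -7.72230738e-04]
cruc [0.6512 0.099 ] [0.6515 0.0988 0.1137] [0.042 0.044 0.009]
cruc [0.6537 0.0367] [0.6538 0.0363 0.1139] [0.044 0.043 0.01 ]
cruc [0.5983 0.0248] [0.6029 0.0244 0.114 ] [0.035 0.044 0.01 ]
cruc [0.5919 0.0954] [0.5921 0.0947 0.1148] [0.041 0.042 0.011]
ring (array([0.6246023 , 0.06336717]), np.float64(0.08926492577519674)) 196
```

View pics/t2.png

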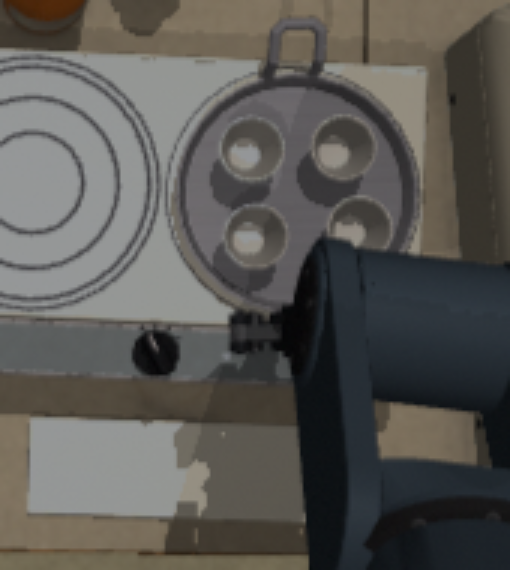

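The pan is concentric with the ring to about 0.5 mm. I'll release it and lift away.

Request:
move_arm(
  rows=[
    [0,0,0,0,0,-2,0.8],
    [0,0,0,0,0,-2,0.3],
    [0,0,0,0,0,-2,0.1],
    [0,0,0,0,0,-2,0.1],
    [0,0,0,0,0,-4,0.1],
    [0,0,0,0,0,-30,0.1],
    [0,0,0,0,0,-65,0.1],
    [0,0,0,-20,0,-100,0.1],
    [0,0,0,-20,0,-140,0.1],
    [0,0,0,-20,-30,-170,0.1],
    [0,0,0,-20,-70,-170,0.1],
    [0,0,0,-20,-110,-170,0.1],
  ],
)

```text
t: 10.27
tcp_pos: [0.5026, 0.1679, 0.3014]
tool_rot: [1.0, 0.021, 0.003, -0.0]
force: [-0.1, 0.2, -0.4]
finger_gap: 0.902
gripper_force: 0.0
```

```bash
python3 - <<'E'
from ring import *
c,s,P=pan([.6243,.0633]); ring(s); H=P[...,2]
k=(H>.094)&(H<.105)&(np.hypot(P[...,0]-.5105,P[...,1]-.1585)<.025); print('knob',k.sum(), cv2.minAreaRect((P[k][:,:2]*1000).astype(np.float32)) if k.sum()>5 else 0)
# thermometer body cloud in dock frame
a=np.radians(-103.1); D=np.array([[np.cos(a),np.sin(a)],[-np.sin(a),np.cos(a)]]); L=(P[...,:2]-[.5247,.4565])@D.T
for n in('top','scene'):
    if n=='scene': P=cloud(snap(n)); H=P[...,2]; L=(P[...,:2]-[.5247,.4565])@D.T
    k=(abs(L[...,0])<.09)&(abs(L[...,1])<.045)&(H>.045)&(H<.16)
    for x0 in np.arange(-.09,.08,.02):
        m=k&(L[...,0]>x0)&(L[...,0]<x0+.02)
        if m.sum()>3: print(n,round(x0+.01,3),m.sum(),'y',np.percentile(L[m][:,1],[3,97]).round(4),'z',np.median(H[m]).round(4))
print(readout.sense()['q'].round(2),readout.sense()['tcp_pos'])
E
```

```text
pan [0.6236 0.0619] 0.0835 47 ears [(array([0.7294, 0.0673, 0.1211]), array([0.024, 0.039, 0.017]), np.int64(133))]
ring (array([0.62492404, 0.06387884]), np.float64(0.08886962253021673)) 246
knob 0 0
top -0.06 40 y [-0.0143  0.0163] z 0.1015
top -0.04 175 y [-0.0156  0.0168] z 0.1068
top -0.02 171 y [-0.0158  0.0163] z 0.0943
top 0.0 181 y [-0.0164  0.017 ] z 0.0804
top 0.02 196 y [-0.0217  0.022 ] z 0.0646
top 0.04 99 y [-0.0153  0.0152] z 0.0546
scene -0.06 158 y [-0.0163  0.0127] z 0.0998
scene -0.04 211 y [-0.0172  0.0129] z 0.1032
scene -0.02 168 y [-0.0173  0.0138] z 0.0897
scene 0.0 165 y [-0.0202  0.0123] z 0.0762
scene 0.02 153 y [-0.0237  0.0121] z 0.0618
scene 0.04 38 y [-0.0165  0.0141] z 0.0541
[0.12 0.35 1.62 0.   1.17 1.64] [0.50037332 0.17194052 0.29921831]
```

```bash
python3 - <<'E'
from h import *
P=cloud(snap('top')); H=P[...,2]
a=np.radians(-103.1); D=np.array([[np.cos(a),np.sin(a)],[-np.sin(a),np.cos(a)]]); L=(P[...,:2]-[.5247,.4565])@D.T
for x0 in np.arange(-.07,.07,.01):
  o=[]
  for y0 in(-.036,-.030,-.024,-.018,.018,.024,.03):
    m=(L[...,0]>x0)&(L[...,0]<x0+.01)&(L[...,1]>y0)&(L[...,1]<y0+.006)
    o.append(round(float(np.percentile(H[m],80)),3) if m.sum() else None)
  print(round(x0+.005,3),o)
# target TCP: 6 mm behind origin
h=np.array([np.cos(a),np.sin(a)]); p=np.r_[np.array([.5247,.4565])-.006*h,0]; print(p)
print(to_tool(p+[0,0,.18],down(76.9)))
E
```

```text
-0.065 [0.003, 0.005, 0.006, None, 0.004, 0.006, 0.003]
-0.055 [0.008, 0.009, 0.008, 0.104, 0.01, 0.01, 0.007]
-0.045 [0.006, 0.009, 0.007, 0.108, 0.009, 0.009, 0.006]
-0.035 [0.007, 0.009, 0.008, 0.103, 0.009, 0.009, 0.007]
-0.025 [0.006, 0.009, 0.009, 0.099, 0.008, 0.009, 0.005]
-0.015 [0.009, 0.009, 0.01, 0.089, 0.009, 0.011, 0.006]
-0.005 [0.007, 0.009, 0.042, 0.083, 0.025, 0.01, 0.007]
0.005 [0.007, 0.009, 0.044, 0.078, 0.046, 0.01, 0.008]
0.015 [0.008, 0.009, 0.053, 0.072, 0.055, 0.01, 0.007]
0.025 [0.009, 0.009, 0.05, 0.063, 0.05, 0.01, 0.007]
0.035 [0.008, 0.01, 0.044, 0.055, 0.044, 0.009, 0.01]
0.045 [0.007, 0.011, 0.012, 0.02, 0.011, 0.009, 0.006]
0.055 [0.006, 0.009, 0.008, 0.009, 0.009, 0.01, 0.009]
0.065 [0.002, 0.003, 0.002, 0.004, 0.005, 0.005, 0.002]
0.075 [-0.0, 0.001, 0.001, 0.002, 0.0, 0.001, 0.002]
[0.52605991 0.46234386 0.        ]
(array([  0.,  -0., -74.]), array([  40.2, -291.1,  118.6]))
```

Request:
move_arm(
  rows=[
    [0,0,-7,10,-30,0,0.2],
    [0,0,-14,20,-60,0,0.2],
    [0,0,-21,25,-100,20,0.2],
    [0,0,-28,30,-140,40,0.2],
    [0,0,-35,35,-180,60,0.2],
    [0,0,-42,40,-220,80,0.2],
    [0,0,-49,40,-250,100,0.2],
    [0,0,-56,41,-280,110,0.2],
    [0,0,-63,41,-295,119,0.2],
    [0,0,-70,41,-295,119,0.2],
    [0,0,-74,41,-295,119,0.2],
    [0,0,-74,41,-295,119,0.2],
  ],
)

```text
t: 11.42
tcp_pos: [0.5292, 0.4627, 0.1778]
tool_rot: [0.785, 0.62, -0.001, 0.0]
force: [1.6, -0.4, 0.2]
finger_gap: 0.8
gripper_force: 0.0
```

```bash
python3 - <<'E'
from pan import *
print(to_tool([.5270,.4662,.079],down(76.9)))
pan([.6243,.0633]); s=snap('wrist','w2')
E
```

```text
(array([-0.1,  0.1, -0.3]), array([ 3.1, -2.8, 98.8]))
pan [0.6234 0.0619] 0.0837 60 ears [(array([0.5167, 0.0577, 0.1211]), array([0.025, 0.04 , 0.018]), np.int64(127)), (array([0.7293, 0.0672, 0.121 ]), array([0.024, 0.04 , 0.02 ]), np.int64(132))]
```

View pics/w2.png

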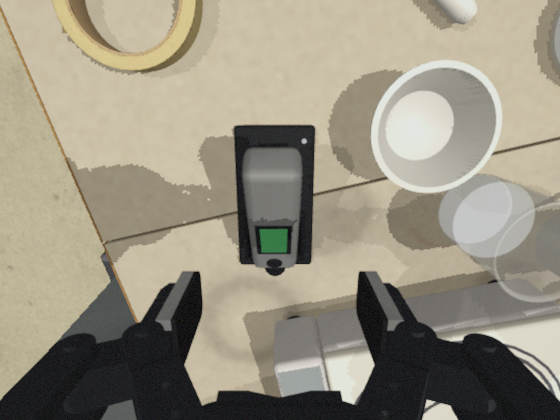

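The thermometer, at about (274,210), lies parallel to the jaws and between them. I'll descend and grip it.

Request:
move_arm(
  rows=[
    [0,0,0,3,-2.5,40,0.2],
    [0,0,0,3,-2.5,70,0.2],
    [0,0,0,3,-2.5,90,0.2],
    [0,0,0,3,-2.5,98,0.2],
    [0,0,0,3,-2.5,98,0.2],
    [0,0,0,3,-2.5,98,0.4],
    [0,0,0,3,-2.5,98,0.55],
    [0,0,0,3,-2.5,98,0.8],
    [0,0,0,3,-2.5,98,0.8],
    [0,0,0,3,-2.5,98,0.8],
    [0,0,0,3,-2.5,98,0.8],
  ],
  squeeze=50,
)

```text
t: 12.43
tcp_pos: [0.5284, 0.4682, 0.0839]
tool_rot: [0.785, 0.62, 0.002, 0.0]
force: [-0.9, 0.2, 5.7]
finger_gap: 0.391
gripper_force: 51.0
```

```bash
python3 - <<'E'
from h import *
st=readout.sense(); print(st['tcp_pos'],st['force'],np.degrees(2*np.arctan2(st['tool_rot'][1],st['tool_rot'][0])))
print(to_tool([.5270,.4662,.18],down(76.9)))
E
```

```text
[0.52840367 0.46816548 0.08386112] [-0.86013386  0.22267744  5.67898099] 76.59250892881988
(array([ 0.2, -0.2, -0.3]), array([ -2. ,  -0.6, -96.1]))
```

Request:
move_arm(
  rows=[
    [0,0,0,0,0,-5,0.8],
    [0,0,0,0,0,-20,0.8],
    [0,0,0,0,0,-45,0.8],
    [0,0,0,0,0,-75,0.8],
    [0,0,0,0,0,-110,0.8],
    [0,0,0,0,0,-140,0.8],
    [0,0,0,0,0,-160,0.8],
    [0,0,0,0,0,-160,0.8],
  ],
)

```text
t: 13.1
tcp_pos: [0.5296, 0.4691, 0.248]
tool_rot: [0.785, 0.62, 0.006, 0.001]
force: [0.7, 1.2, -0.7]
finger_gap: 0.384
gripper_force: 50.2
```

```bash
python3 - <<'E'
from pan import *
print(to_tool([.6103,.2502,.2201],down(94)))
pan([.6243,.0633])
st=readout.sense();print(st['tcp_pos'],st['force'],st['finger_gap'])
E
```

```text
(array([  0.5,  -0.4, -17.4]), array([-194.5,  129. ,   27.3]))
pan [0.6233 0.0619] 0.0836 60 ears [(array([0.5168, 0.0579, 0.1213]), array([0.025, 0.04 , 0.018]), np.int64(125)), (array([0.7293, 0.0673, 0.121 ]), array([0.024, 0.04 , 0.02 ]), np.int64(133))]
[0.52837481 0.46826036 0.24479667] [-0.53773561  0.2734692  -1.83584959] 0.3877690985612521
```

Request:
move_arm(
  rows=[
    [0,0,-1,-10,7,0,0.8],
    [0,0,-3,-35,23,0,0.8],
    [0,0,-6,-65,43,0,0.8],
    [0,0,-9,-95,63,5,0.8],
    [0,0,-12,-125,83,10,0.8],
    [0,0,-14,-155,103,18,0.8],
    [0,0,-16,-178,118,24,0.8],
    [0,0,-17.4,-190,126,27,0.8],
    [0,0,-17.4,-194.5,129,27,0.8],
    [0,0,-17.4,-194.5,129,27,0.8],
    [0,0,-17.4,-194.5,129,27,0.8],
  ],
)

```text
t: 14.07
tcp_pos: [0.6069, 0.2487, 0.2133]
tool_rot: [0.682, 0.731, -0.001, -0.001]
force: [0.7, -0.0, -1.3]
finger_gap: 0.394
gripper_force: 50.3
```

```bash
python3 - <<'E'
from pan import *
c,_,_=pan([.6243,.0633])
st=readout.sense();print(st['tcp_pos'],st['force'],st['finger_gap'])
T=R.from_quat(st['tool_rot']);h=-T.apply([1,0,0]); print('tool x ang',np.degrees(np.arctan2(-h[1],-h[0])),'zdir',T.apply([0,0,1]))
o=st['tcp_pos']+T.apply([-.0122,0,.0179]); b=T.apply([-np.cos(.61),0,np.sin(.61)]); lens=o+.065*b
tt=(.079-lens[2])/b[2]; print('lens',lens,'hit',lens+tt*b,'dist',tt)
# check thermometer in views: body points in frame of tool
for n in('top','scene'):
    s=snap(n,'th_'+n); P=cloud(s); q=(P-o)@np.c_[h,np.cross([0,0,1],h),[0,0,1]]
    for x0 in np.arange(-.07,.06,.02):
        m=(q[...,0]>x0)&(q[...,0]<x0+.02)&(abs(q[...,1])<.025)&(q[...,2]<.075)&(q[...,2]>-.06)
        if m.sum()>5: print(n,round(x0+.01,2),m.sum(),'y',np.percentile(q[m][:,1],[3,97]).round(4),'z',np.median(q[m][:,2]).round(4), 'exp',round(-(x0+.01)*np.tan(.61)+.0159,4))
E
```

```text
pan [0.6234 0.0619] 0.0836 47 ears [(array([0.5168, 0.0575, 0.1215]), array([0.025, 0.039, 0.018]), np.int64(125)), (array([0.7294, 0.0674, 0.121 ]), array([0.024, 0.04 , 0.019]), np.int64(133))]
[0.60686288 0.24938058 0.21376264] [ 0.86162695  0.86395008 -1.11284102] 0.3841379348190453
tool x ang 94.02101405126191 zdir [-1.22680312e-03  4.11831365e-04 -9.99999163e-01]
lens [0.61138665 0.18408735 0.15859377] hit [0.61926902 0.07059978 0.079     ] dist 0.13884065780258148
top -0.06 15 y [-0.0039  0.0152] z 0.0389 exp 0.0578
top -0.04 10 y [-0.0153 -0.0038] z 0.0422 exp 0.0439
top 0.04 12 y [-0.0165 -0.0127] z -0.0118 exp -0.0121
scene -0.06 144 y [-0.0154  0.0159] z 0.0356 exp 0.0578
scene -0.04 147 y [-0.0219  0.0195] z 0.042 exp 0.0439
scene -0.02 267 y [-0.0247  0.0233] z 0.0375 exp 0.0299
scene 0.0 71 y [-0.0246  0.0214] z 0.0432 exp 0.0159
scene 0.02 19 y [-0.0173 -0.0142] z -0.0193 exp 0.0019
```

View pics/th_scene.png

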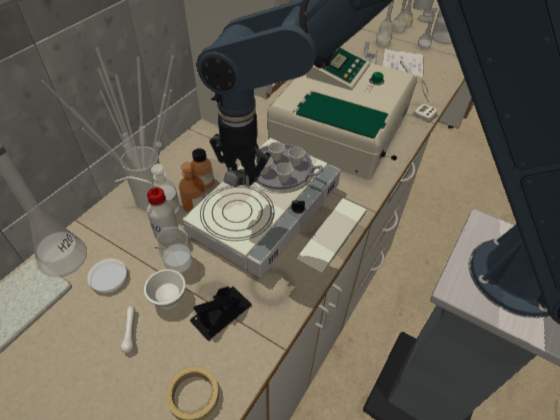

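Request:
move_arm(
  rows=[
    [0,0,0,0,2,-3,0.8],
    [0,0,0,0,4.2,-6,0.8],
    [0,0,0,0,4.2,-6,0.8],
    [0,0,0,0,4.2,-6,0.8],
    [0,0,0,0,4.2,-6,0.8],
    [0,0,0,0,4.2,-6,0.8],
    [0,0,0,0,4.2,-6,0.8],
  ],
)

```text
t: 14.8
tcp_pos: [0.6116, 0.2485, 0.2202]
tool_rot: [0.682, 0.731, -0.0, -0.0]
force: [-0.2, -0.2, -1.2]
finger_gap: 0.389
gripper_force: 50.3
```

```bash
cat > aim.py <<'E'
from pan import *
c,_,_=pan([.6243,.0633])
st=readout.sense();print(st['tcp_pos'],abs(st['qd']).max())
T=R.from_quat(st['tool_rot'])
o=st['tcp_pos']+T.apply([-.0122,0,.0179]); b=T.apply([-np.cos(.61),0,np.sin(.61)]); lens=o+.065*b
tt=(.079-lens[2])/b[2]; print('lens',lens,'hit',lens+tt*b,'dist',tt)
E
python3 aim.py
```

```text
pan [0.6234 0.0617] 0.0835 47 ears [(array([0.5167, 0.0576, 0.121 ]), array([0.025, 0.039, 0.019]), np.int64(127)), (array([0.7293, 0.0674, 0.1209]), array([0.024, 0.04 , 0.018]), np.int64(134))]
[0.61167991 0.24852308 0.22021795] 0.0014143103243900242
lens [0.61622317 0.18320084 0.16508503] hit [0.62477498 0.06031534 0.079     ] dist 0.15028178247381732
```

The beam lands about 2 mm from the pan's middle at 150 mm. I'll hold still for more than 2 s.

Request:
move_arm(
  rows=[
    [0,0,0,0,-1,1,0.8],
    [0,0,0,0,-1,1,0.8],
    [0,0,0,0,-1,1,0.8],
    [0,0,0,0,-1,1,0.8],
    [0,0,0,0,-1,1,0.8],
    [0,0,0,0,-1,1,0.8],
    [0,0,0,0,-1,1,0.8],
    [0,0,0,0,-1,1,0.8],
    [0,0,0,0,-1,1,0.8],
    [0,0,0,0,-1,1,0.8],
    [0,0,0,0,-1,1,0.8],
    [0,0,0,0,-1,1,0.8],
  ],
)

```text
t: 15.85
tcp_pos: [0.6108, 0.2485, 0.2193]
tool_rot: [0.682, 0.731, 0.0, -0.0]
force: [0.3, 0.2, -0.6]
finger_gap: 0.39
gripper_force: 50.3
```

Request:
move_arm(
  rows=[
    [0,0,0,0,0,0,0.8],
    [0,0,0,0,0,0,0.8],
    [0,0,0,0,0,0,0.8],
    [0,0,0,0,0,0,0.8],
    [0,0,0,0,0,0,0.8],
    [0,0,0,0,0,0,0.8],
    [0,0,0,0,0,0,0.8],
    [0,0,0,0,0,0,0.8],
    [0,0,0,0,0,0,0.8],
    [0,0,0,0,0,0,0.8],
    [0,0,0,0,0,0,0.8],
    [0,0,0,0,0,0,0.8],
  ],
)

```text
t: 16.85
tcp_pos: [0.6108, 0.2485, 0.2193]
tool_rot: [0.682, 0.731, 0.0, -0.0]
force: [0.2, -0.3, -0.4]
finger_gap: 0.387
gripper_force: 50.3
```

Request:
move_arm(
  rows=[
    [0,0,0,0,0,0,0.8],
    [0,0,0,0,0,0,0.8],
    [0,0,0,0,0,0,0.8],
    [0,0,0,0,0,0,0.8],
    [0,0,0,0,0,0,0.8],
    [0,0,0,0,0,0,0.8],
    [0,0,0,0,0,0,0.8],
    [0,0,0,0,0,0,0.8],
    [0,0,0,0,0,0,0.8],
    [0,0,0,0,0,0,0.8],
    [0,0,0,0,0,0,0.8],
    [0,0,0,0,0,0,0.8],
  ],
)

```text
t: 17.85
tcp_pos: [0.6108, 0.2485, 0.2193]
tool_rot: [0.682, 0.731, 0.0, -0.0]
force: [0.1, 0.3, -0.6]
finger_gap: 0.39
gripper_force: 50.3
```

```bash
python3 aim.py; python3 - <<'E'
from h import *
print(to_tool([.5284,.4682,.245],down(76.6)))
E
```

```text
pan [0.6233 0.0619] 0.0837 46 ears [(array([0.5167, 0.0576, 0.121 ]), array([0.025, 0.04 , 0.019]), np.int64(127)), (array([0.7294, 0.0676, 0.1211]), array([0.024, 0.04 , 0.018]), np.int64(133))]
[0.61079112 0.24853826 0.2193414 ] 0.0022290016006145264
lens [0.61535674 0.18322085 0.16420461] hit [0.62385651 0.06160995 0.079     ] dist 0.14873225189996211
(array([ 0. , -0. , 17.4]), array([224.9, -66.9, -25.7]))
```

The reading is done. I'll take the thermometer back above its rest.

Request:
move_arm(
  rows=[
    [0,0,1,8,-2,-10,0.8],
    [0,0,4,35,-10,-20,0.8],
    [0,0,7,68,-20,-26,0.8],
    [0,0,10,100,-30,-26,0.8],
    [0,0,13,133,-40,-26,0.8],
    [0,0,15,166,-50,-26,0.8],
    [0,0,17,195,-58,-26,0.8],
    [0,0,17.4,215,-64,-26,0.8],
    [0,0,17.4,225,-67,-26,0.8],
    [0,0,17.4,225,-67,-26,0.8],
    [0,0,17.4,225,-67,-26,0.8],
    [0,0,17.4,225,-67,-26,0.8],
  ],
)

```text
t: 18.9
tcp_pos: [0.529, 0.4669, 0.2452]
tool_rot: [0.785, 0.619, -0.0, 0.0]
force: [0.3, 0.4, -0.7]
finger_gap: 0.393
gripper_force: 50.1
```

```bash
python3 - <<'E'
from h import *
st=readout.sense();print(st['tcp_pos'])
print(to_tool([.5284,.4682,.105],down(76.6)));print(to_tool([.5284,.4682,.084],down(76.6)))
E
```

```text
[0.52897836 0.46685383 0.24517523]
(array([ 0. ,  0.1, -0.1]), array([  1.3,  -0.9, 140.2]))
(array([ 0. ,  0.1, -0.1]), array([  1.3,  -0.9, 161.2]))
```

Request:
move_arm(
  rows=[
    [0,0,0,2,-1,20,0.8],
    [0,0,0,2,-1,55,0.8],
    [0,0,0,2,-1,90,0.8],
    [0,0,0,2,-1,115,0.8],
    [0,0,0,2,-1,130,0.8],
    [0,0,0,2,-1,140,0.8],
    [0,0,0,2,-1,148,0.8],
    [0,0,0,2,-1,153,0.8],
    [0,0,0,2,-1,156,0.8],
    [0,0,0,2,-1,156,0.8],
    [0,0,0,2,-1,156,0.8],
  ],
)

```text
t: 19.82
tcp_pos: [0.5284, 0.4708, 0.0904]
tool_rot: [0.785, 0.62, 0.001, 0.0]
force: [0.8, -1.2, -0.7]
finger_gap: 0.391
gripper_force: 50.2
```

```bash
python3 - <<'E'
from h import *
st=readout.sense();print(st['tcp_pos'],st['force'],st['ft_torque'])
print(to_tool([.5284,.4682,.084],down(76.6)))
E
```

```text
[0.52837182 0.47078165 0.09036902] [ 0.79293499 -1.16871814 -0.70705374] [-0.0425475   0.00691309 -0.0132095 ]
(array([ 0.1, -0.1, -0. ]), array([-2.5,  0.6,  6.4]))
```

Request:
move_arm(
  rows=[
    [0,0,0,-1,0.5,2,0.8],
    [0,0,0,-2,0.5,4,0.8],
    [0,0,0,-2,0.5,6,0.8],
    [0,0,0,-2,0.5,6,0.8],
    [0,0,0,-2,0.5,6,0.8],
  ],
)

```text
t: 20.23
tcp_pos: [0.5279, 0.4684, 0.084]
tool_rot: [0.785, 0.62, 0.0, 0.0]
force: [-1.0, -0.7, 2.8]
finger_gap: 0.388
gripper_force: 50.6
```

```bash
python3 - <<'E'
from h import *
st=readout.sense();print(st['tcp_pos'],st['force'],st['ft_torque'])
E
```

```text
[0.52794913 0.46842608 0.0839751 ] [-0.96687849 -0.66175839  2.75808744] [-0.02737616  0.12955738 -0.00236177]
```

It is seated: same height as before, with light contact. I'll release it and rise.

Request:
move_arm(
  rows=[
    [0,0,0,0,0,0,0.5],
    [0,0,0,0,0,0,0.35],
    [0,0,0,0,0,0,0.25],
    [0,0,0,0,0,0,0.2],
    [0,0,0,0,0,-20,0.2],
    [0,0,0,0,0,-50,0.2],
    [0,0,0,0,0,-85,0.2],
    [0,0,0,0,0,-125,0.2],
    [0,0,0,-20,10,-160,0.2],
    [0,0,0,-60,30,-170,0.2],
    [0,0,0,-100,30,-170,0.2],
    [0,0,0,-140,30,-170,0.2],
  ],
)

```text
t: 21.23
tcp_pos: [0.5259, 0.3247, 0.255]
tool_rot: [0.785, 0.62, 0.002, 0.001]
force: [0.1, -0.7, -0.7]
finger_gap: 0.801
gripper_force: 0.0
```

```bash
python3 - <<'E'
from ring import *
c,s,P=pan([.6243,.0633]); ring(s); H=P[...,2]
crucibles(c,P,.079)
a=np.radians(-103.1); D=np.array([[np.cos(a),np.sin(a)],[-np.sin(a),np.cos(a)]]); L=(P[...,:2]-[.5247,.4565])@D.T
k=(abs(L[...,0])<.09)&(abs(L[...,1])<.045)&(H>.045)&(H<.16)
for x0 in np.arange(-.09,.08,.02):
    m=k&(L[...,0]>x0)&(L[...,0]<x0+.02)
    if m.sum()>3: print(round(x0+.01,3),m.sum(),'y',np.percentile(L[m][:,1],[3,97]).round(4),'z',np.median(H[m]).round(4))
st=readout.sense();print(st['tcp_pos'],st['q'].round(2))
cv2.imwrite('pics/t3.png',cv2.resize(s['img'][90:300,160:460,::-1],None,fx=2.6,fy=2.6))
E
```

```text
pan [0.6233 0.0619] 0.0835 60 ears [(array([0.5167, 0.0577, 0.1213]), array([0.025, 0.039, 0.017]), np.int64(127)), (array([0.7293, 0.0674, 0.1211]), array([0.025, 0.04 , 0.02 ]), np.int64(133))]
ring (array([0.62466289, 0.06378215]), np.float64(0.08893989697837613)) 254
cruc [0.6509 0.0977] [0.6507 0.0969 0.1148] [0.044 0.044 0.012]
cruc [0.6526 0.0347] [0.6645 0.0343 0.1149] [0.018 0.042 0.012]
cruc [0.6522 0.0353] [0.6413 0.0343 0.1144] [0.019 0.041 0.011]
cruc [0.5974 0.0237] [0.5975 0.0232 0.1151] [0.041 0.043 0.012]
cruc [0.5913 0.0943] [0.5911 0.0939 0.1143] [0.043 0.044 0.01 ]
-0.06 43 y [-0.0129  0.0178] z 0.1016
-0.04 166 y [-0.014   0.0184] z 0.1061
-0.02 161 y [-0.0141  0.0174] z 0.0942
0.0 16 y [-0.0148 -0.0014] z 0.0863
[0.52064985 0.31647006 0.25287189] [ 0.37  0.51  1.47 -0.01  1.17  0.6 ]
```

View pics/t3.png

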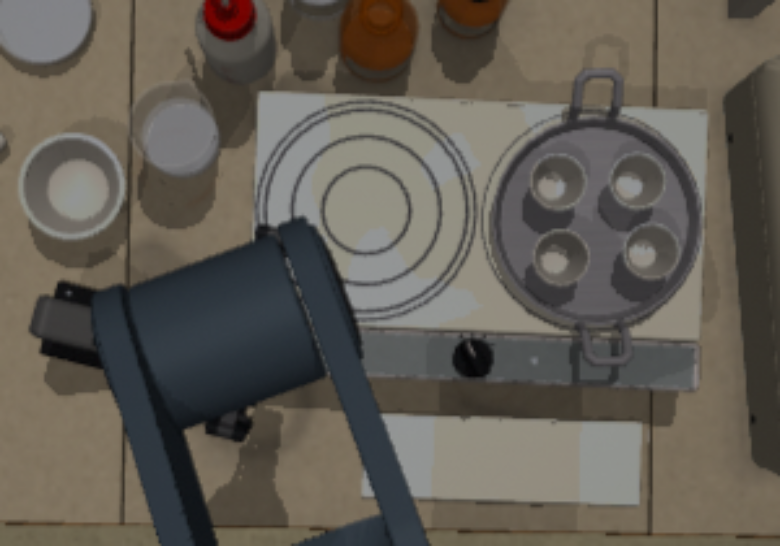

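The thermometer lies in its rest, the knob is off, and the pan sits within 2 mm of the ring's centre. Next are the crucibles, which stand at about (558,183), (636,181), (562,258) and (650,252) in the crop.

```bash
python3 - <<'E'
from h import *
print(to_tool([.5912,.0942,.2],down(135)))
E
```

```text
(array([ -0.5,   0.4, -58.5]), array([-199. ,  120.9,   54.3]))
```

Request:
move_arm(
  rows=[
    [0,0,-7,-25,15,0,0.2],
    [0,0,-14,-55,35,0,0.2],
    [0,0,-21,-90,55,0,0.3],
    [0,0,-28,-120,75,0,0.3],
    [0,0,-35,-150,95,0,0.3],
    [0,0,-42,-180,110,10,0.3],
    [0,0,-49,-199,121,25,0.3],
    [0,0,-56,-199,121,45,0.3],
    [0,0,-58.5,-199,121,54,0.3],
    [0,0,-58.5,-199,121,54,0.3],
    [0,0,-58.5,-199,121,54,0.3],
  ],
)

```text
t: 22.2
tcp_pos: [0.596, 0.104, 0.1988]
tool_rot: [0.383, 0.924, -0.0, -0.001]
force: [0.0, 0.5, -0.1]
finger_gap: 0.7
gripper_force: 0.0
```

```bash
python3 - <<'E'
from h import *
print(to_tool([.5912,.0942,.116],down(135)))
s=snap('wrist','w3');P=cloud(s);H=P[...,2]
for g in((.5912,.0942),(.5974,.0237),(.6509,.0977),(.6526,.0348)):
    k=(H>.110)&(H<.121)&(np.hypot(P[...,0]-g[0],P[...,1]-g[1])<.028); q=P[k]
    if k.sum()>30: print(g,k.sum(),((q.min(0)+q.max(0))/2).round(4),np.ptp(q,axis=0).round(3),q[:,2].max())
E
```

```text
(array([-0.1, -0.1,  0. ]), array([ -3.7, -10.3,  82.8]))
(0.5912, 0.0942) 1104 [0.5895 0.0951 0.1142] [0.044 0.045 0.008] 0.11832142734314716
(0.5974, 0.0237) 342 [0.5957 0.0296 0.1141] [0.044 0.034 0.008] 0.11809813901652343
(0.6509, 0.0977) 720 [0.6487 0.0981 0.1141] [0.044 0.044 0.008] 0.11815027669106869
(0.6526, 0.0348) 1051 [0.6506 0.0361 0.1139] [0.044 0.045 0.008] 0.11774061121931763
```

View pics/w3.png

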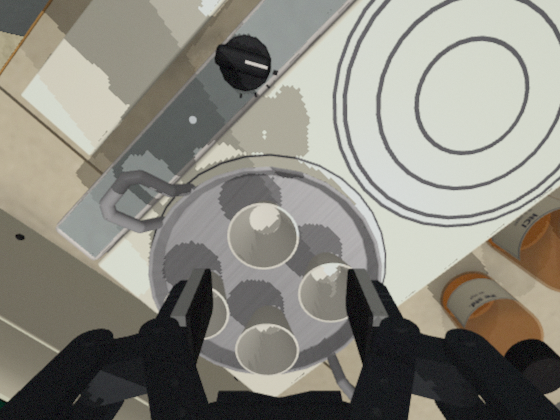

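The wrist view agrees with the top view to about 1.5 mm; the crucible to pick is at (264,235). Correct sideways, then descend and grip.

Request:
move_arm(
  rows=[
    [0,0,0,-3,-10.5,0,0.3],
    [0,0,0,-3,-10.5,20,0.3],
    [0,0,0,-3,-10.5,45,0.3],
    [0,0,0,-3,-10.5,65,0.3],
    [0,0,0,-3,-10.5,78,0.3],
    [0,0,0,-3,-10.5,83,0.3],
    [0,0,0,-3,-10.5,83,0.3],
    [0,0,0,-3,-10.5,83,0.4],
    [0,0,0,-3,-10.5,83,0.6],
    [0,0,0,-3,-10.5,83,0.7],
    [0,0,0,-3,-10.5,83,0.7],
    [0,0,0,-3,-10.5,83,0.7],
  ],
  squeeze=25,
)

```text
t: 23.25
tcp_pos: [0.5918, 0.0944, 0.1179]
tool_rot: [0.382, 0.924, 0.0, 0.001]
force: [-0.6, -0.7, 6.5]
finger_gap: 0.486
gripper_force: 25.3
```

```bash
cat > st.py <<'E'
from h import *
st=readout.sense();print(st['tcp_pos'].round(4),st['force'].round(1),st['ft_torque'].round(2),'gap',st['finger_gap']*85)
E
python3 st.py; python3 - <<'E'
from h import *
print(to_tool([.4245,.1544,.15],down(90)))
E
```

```text
[0.5918 0.0944 0.1179] [-0.6 -0.7  6.5] [-0.04  0.1   0.02] gap 41.31421657076148
(array([ 0.1,  0.1, 45.1]), array([160.8, -75.5, -32.6]))
```

Request:
move_arm(
  rows=[
    [0,0,0,0,0,-10,0.7],
    [0,0,0,0,0,-30,0.7],
    [0,0,0,0,0,-60,0.7],
    [0,0,5,15,-7,-80,0.7],
    [0,0,10,40,-19,-80,0.7],
    [0,0,17,70,-33,-80,0.7],
    [0,0,24,100,-47,-80,0.7],
    [0,0,31,130,-61,-80,0.7],
    [0,0,38,150,-71,-80,0.7],
    [0,0,45,160,-75.5,-80,0.7],
    [0,0,45,161,-75.5,-80,0.7],
    [0,0,45,161,-75.5,-80,0.7],
  ],
)

```text
t: 24.25
tcp_pos: [0.4237, 0.1549, 0.197]
tool_rot: [0.705, 0.709, 0.001, 0.001]
force: [0.5, 0.2, -0.0]
finger_gap: 0.491
gripper_force: 25.5
```

```bash
python3 st.py; python3 - <<'E'
from h import *
print(to_tool([.4245,.1544,.048],down(90)))
E
```

```text
[0.4237 0.1549 0.197 ] [ 0.5  0.2 -0. ] [ 0.02 -0.04 -0.02] gap 41.70168344998135
(array([ 0.1, -0. ,  0.3]), array([ -0.5,   0.5, 149. ]))
```

Request:
move_arm(
  rows=[
    [0,0,0,0,0,30,0.7],
    [0,0,0,0,0,65,0.7],
    [0,0,0,0,0,100,0.7],
    [0,0,0,0,0,125,0.7],
    [0,0,0,0,0,138,0.7],
    [0,0,0,0,0,145,0.7],
    [0,0,0,0,0,149,0.7],
    [0,0,0,0,0,149.5,0.7],
    [0,0,0,0,0,149.5,0.7],
  ],
)

```text
t: 25.0
tcp_pos: [0.4252, 0.1545, 0.0473]
tool_rot: [0.706, 0.708, 0.001, 0.001]
force: [-0.2, 0.2, -0.8]
finger_gap: 0.492
gripper_force: 25.5
```

```bash
python3 st.py
```

```text
[0.4252 0.1545 0.0473] [-0.2  0.2 -0.8] [-0.03  0.03  0.02] gap 41.83407746302699
```

Request:
move_arm(
  rows=[
    [0,0,0,0,0,1,0.7],
    [0,0,0,0,0,1,0.7],
    [0,0,0,0,0,1,0.42],
    [0,0,0,0,0,1,0.36],
    [0,0,0,0,0,1,0.34],
    [0,0,0,0,0,-10,0.34],
    [0,0,0,0,0,-35,0.34],
    [0,0,0,0,0,-70,0.34],
    [0,0,0,0,0,-110,0.34],
    [0,0,0,0,0,-150,0.3],
    [0,0,0,0,0,-155,0.3],
    [0,0,0,0,0,-155,0.3],
  ],
)

```text
t: 26.0
tcp_pos: [0.4253, 0.1549, 0.2045]
tool_rot: [0.706, 0.708, 0.003, 0.002]
force: [-0.0, 0.6, -0.3]
finger_gap: 0.701
gripper_force: 0.0
```

```bash
cat > look.py <<'E'
from ring import *
c,s,P=pan([.6243,.0633]); crucibles(c,P,.079); H=P[...,2]
m=((H>.038)&(H<.056)&(abs(P[...,0]-.424)<.05)&(abs(P[...,1]-.126)<.14)).astype(np.uint8)
n,l,st,_=cv2.connectedComponentsWithStats(m)
for i in range(1,n):
    if st[i,4]>20: q=P[l==i]; print('tile cruc',((q.min(0)+q.max(0))/2).round(4),np.ptp(q,axis=0).round(3))
E
python3 st.py; python3 look.py; python3 - <<'E'
from h import *
print(to_tool([.5967,.0242,.2],down(56)))
E
```

```text
[0.4253 0.1549 0.2045] [-0.   0.6 -0.3] [-0.02  0.01 -0.02] gap 59.56767240721145
pan [0.6233 0.0619] 0.0836 60 ears [(array([0.5167, 0.0577, 0.1212]), array([0.025, 0.039, 0.018]), np.int64(127)), (array([0.7293, 0.0674, 0.1211]), array([0.024, 0.04 , 0.02 ]), np.int64(132))]
cruc [0.651  0.0976] [0.6507 0.0972 0.1143] [0.043 0.043 0.01 ]
cruc [0.6526 0.0352] [0.6528 0.0343 0.1146] [0.042 0.042 0.011]
cruc [0.5975 0.0236] [0.5977 0.0235 0.1152] [0.041 0.042 0.012]
tile cruc [0.4367 0.1639 0.0444] [0.023 0.027 0.013]
(array([ 0.2, -0.1, 34.1]), array([-130.8,  172.5,    3.2]))
```

Request:
move_arm(
  rows=[
    [0,0,5,-15,20,0,0.3],
    [0,0,10,-40,53,0,0.3],
    [0,0,17,-65,86,0,0.3],
    [0,0,24,-90,119,0,0.3],
    [0,0,31,-115,152,3,0.3],
    [0,0,34,-131,172.5,3,0.3],
    [0,0,34,-131,172.5,3,0.3],
    [0,0,34,-131,172.5,3,0.3],
    [0,0,34,-131,172.5,3,0.3],
  ],
)

```text
t: 26.8
tcp_pos: [0.5941, 0.0243, 0.1962]
tool_rot: [0.882, 0.47, -0.002, -0.002]
force: [-0.4, 0.2, -0.7]
finger_gap: 0.7
gripper_force: 0.0
```

```bash
python3 st.py; python3 - <<'E'
from h import *
print(to_tool([.5967,.0242,.116],down(56)))
E
```

```text
[0.5941 0.0243 0.1962] [-0.4  0.2 -0.7] [-0.02  0.02  0.02] gap 59.46964913127319
(array([-0.3,  0.1,  0.1]), array([ 1.5,  2.7, 80.2]))
```

Request:
move_arm(
  rows=[
    [0,0,0,1.5,2,0,0.3],
    [0,0,0,1.5,2,20,0.3],
    [0,0,0,1.5,2,45,0.3],
    [0,0,0,1.5,2,65,0.3],
    [0,0,0,1.5,2,77,0.3],
    [0,0,0,1.5,2,81,0.3],
    [0,0,0,1.5,2,81,0.3],
    [0,0,0,1.5,2,81,0.4],
    [0,0,0,1.5,2,81,0.6],
    [0,0,0,1.5,2,81,0.7],
    [0,0,0,1.5,2,81,0.7],
    [0,0,0,1.5,2,81,0.7],
  ],
)

```text
t: 27.8
tcp_pos: [0.5995, 0.024, 0.1191]
tool_rot: [0.883, 0.47, 0.001, 0.001]
force: [0.1, 0.5, 5.2]
finger_gap: 0.485
gripper_force: 25.4
```

```bash
python3 st.py; python3 - <<'E'
from h import *
print(to_tool([.4225,.0424,.15],down(90)))
E
```

```text
[0.5995 0.024  0.1191] [0.1 0.5 5.2] [ 0.12  0.12 -0.04] gap 41.21820920296093
(array([  0.1,  -0. , -33.9]), array([ -83.4, -157.1,  -31.3]))
```

Request:
move_arm(
  rows=[
    [0,0,0,0,0,-10,0.7],
    [0,0,0,0,0,-30,0.7],
    [0,0,0,0,0,-60,0.7],
    [0,0,-5,-10,-18,-80,0.7],
    [0,0,-10,-25,-46,-80,0.7],
    [0,0,-16,-40,-76,-80,0.7],
    [0,0,-22,-57,-106,-80,0.7],
    [0,0,-28,-72,-136,-80,0.7],
    [0,0,-34,-82,-154,-80,0.7],
    [0,0,-34,-83.5,-157,-80,0.7],
    [0,0,-34,-83.5,-157,-80,0.7],
    [0,0,-34,-83.5,-157,-80,0.7],
  ],
)

```text
t: 28.8
tcp_pos: [0.4238, 0.0419, 0.1985]
tool_rot: [0.707, 0.707, 0.001, 0.002]
force: [0.3, -0.5, -1.2]
finger_gap: 0.481
gripper_force: 25.5
```

```bash
python3 st.py; python3 - <<'E'
from h import *
print(to_tool([.4225,.0424,.048],down(90)))
E
```

```text
[0.4238 0.0419 0.1985] [ 0.3 -0.5 -1.2] [ 0.04 -0.08  0.03] gap 40.920527167258776
(array([0.2, 0. , 0. ]), array([  0.6,  -1.8, 150.5]))
```

Request:
move_arm(
  rows=[
    [0,0,0,0,-1,30,0.7],
    [0,0,0,0,-1,65,0.7],
    [0,0,0,0,-1,100,0.7],
    [0,0,0,0,-1,125,0.7],
    [0,0,0,0,-1,138,0.7],
    [0,0,0,0,-1,146,0.7],
    [0,0,0,0,-1,150,0.7],
    [0,0,0,0,-1,151,0.7],
    [0,0,0,0,-1,151,0.7],
  ],
)

```text
t: 29.55
tcp_pos: [0.4219, 0.0421, 0.0475]
tool_rot: [0.707, 0.707, 0.0, 0.001]
force: [-1.1, -0.0, 4.6]
finger_gap: 0.485
gripper_force: 26.6
```

```bash
python3 st.py
```

```text
[0.4219 0.0421 0.0475] [-1.1 -0.   4.6] [-0.03  0.31 -0.  ] gap 41.21748303984518
```

In contact. I'll release it and go up.

Request:
move_arm(
  rows=[
    [0,0,0,0,0,0,0.42],
    [0,0,0,0,0,0,0.36],
    [0,0,0,0,0,0,0.34],
    [0,0,0,0,0,0,0.34],
    [0,0,0,0,0,-12,0.34],
    [0,0,0,0,0,-35,0.34],
    [0,0,0,0,0,-70,0.34],
    [0,0,0,0,0,-110,0.34],
    [0,0,0,0,0,-150,0.3],
    [0,0,0,0,0,-155,0.3],
    [0,0,0,0,0,-155,0.3],
  ],
)

```text
t: 30.47
tcp_pos: [0.4227, 0.0421, 0.2044]
tool_rot: [0.706, 0.708, 0.002, 0.003]
force: [0.2, 0.7, 0.4]
finger_gap: 0.7
gripper_force: 0.0
```

```bash
python3 st.py; python3 look.py; python3 - <<'E'
from h import *
print(to_tool([.6500,.0978,.2],down(52)))
E
```

```text
[0.4227 0.0421 0.2044] [0.2 0.7 0.4] [0.06 0.   0.02] gap 59.489880998994366
pan [0.6233 0.062 ] 0.0836 60 ears [(array([0.5167, 0.0577, 0.1211]), array([0.025, 0.039, 0.024]), np.int64(127)), (array([0.7292, 0.0676, 0.1211]), array([0.024, 0.04 , 0.021]), np.int64(135))]
cruc [0.651  0.0976] [0.6507 0.097  0.1149] [0.043 0.043 0.012]
cruc [0.6526 0.0351] [0.6526 0.0343 0.1153] [0.042 0.042 0.012]
tile cruc [0.4263 0.1551 0.0438] [0.043 0.044 0.011]
tile cruc [0.4208 0.0388 0.0452] [0.041 0.042 0.013]
(array([ 0.2, -0. , 38.1]), array([ 55.2, 228.7,   3.3]))
```

Request:
move_arm(
  rows=[
    [0,0,5,5,20,0,0.3],
    [0,0,10,13,53,0,0.3],
    [0,0,16,21,86,0,0.3],
    [0,0,22,29,119,0,0.3],
    [0,0,28,37,152,0,0.3],
    [0,0,34,45,185,3,0.3],
    [0,0,38,52,215,3,0.3],
    [0,0,38,55,229,3,0.3],
    [0,0,38,55,229,3,0.3],
    [0,0,38,55,229,3,0.3],
    [0,0,38,55,229,3,0.3],
  ],
)

```text
t: 31.43
tcp_pos: [0.6475, 0.0975, 0.1962]
tool_rot: [0.898, 0.439, -0.003, -0.001]
force: [0.7, 0.2, 0.9]
finger_gap: 0.698
gripper_force: 0.0
```

```bash
python3 st.py; python3 - <<'E'
from h import *
print(to_tool([.6500,.0978,.116],down(52)))
E
```

```text
[0.6475 0.0975 0.1962] [0.7 0.2 0.9] [0.03 0.04 0.01] gap 59.340038899201794
(array([-0.3,  0.2,  0.1]), array([ 2. ,  2.2, 80.2]))
```

Request:
move_arm(
  rows=[
    [0,0,0,1,1,0,0.3],
    [0,0,0,1,1,20,0.3],
    [0,0,0,1,1,45,0.3],
    [0,0,0,1,1,65,0.3],
    [0,0,0,1,1,77,0.3],
    [0,0,0,1,1,82,0.3],
    [0,0,0,1,1,82,0.3],
    [0,0,0,1,1,82,0.4],
    [0,0,0,1,1,82,0.6],
    [0,0,0,1,1,82,0.7],
    [0,0,0,1,1,82,0.7],
    [0,0,0,1,1,82,0.7],
  ],
)

```text
t: 32.43
tcp_pos: [0.652, 0.098, 0.1183]
tool_rot: [0.898, 0.439, 0.001, 0.001]
force: [-0.9, -0.3, 5.0]
finger_gap: 0.487
gripper_force: 25.4
```

```bash
python3 st.py; python3 - <<'E'
from h import *
print(to_tool([.4245,.2104,.15],down(90)))
E
```

```text
[0.652  0.098  0.1183] [-0.9 -0.3  5. ] [-0.02  0.06 -0.  ] gap 41.41875929782286
(array([  0.1,  -0. , -37.9]), array([ -50.9, -248.5,  -32.3]))
```

Request:
move_arm(
  rows=[
    [0,0,0,0,0,-10,0.7],
    [0,0,0,0,0,-35,0.7],
    [0,0,0,0,0,-70,0.7],
    [0,0,-5,-5,-25,-85,0.7],
    [0,0,-10,-12,-58,-85,0.7],
    [0,0,-16,-19,-94,-85,0.7],
    [0,0,-22,-26,-130,-85,0.7],
    [0,0,-28,-34,-166,-85,0.7],
    [0,0,-34,-41,-202,-85,0.7],
    [0,0,-38,-48,-234,-85,0.7],
    [0,0,-38,-51,-248.5,-85,0.7],
    [0,0,-38,-51,-248.5,-85,0.7],
  ],
)

```text
t: 33.43
tcp_pos: [0.4199, 0.2112, 0.2021]
tool_rot: [0.706, 0.708, -0.001, -0.001]
force: [-0.3, -0.5, -1.1]
finger_gap: 0.483
gripper_force: 25.5
```

```bash
python3 st.py; python3 - <<'E'
from h import *
print(to_tool([.4250,.2104,.0475],down(90)))
E
```

```text
[0.4199 0.2112 0.2021] [-0.3 -0.5 -1.1] [-0.02 -0.01 -0.01] gap 41.09724562215005
(array([-0.2,  0. ,  0.2]), array([ -0.8,   5.6, 154.6]))
```

Request:
move_arm(
  rows=[
    [0,0,0,0,2,30,0.7],
    [0,0,0,0,2,65,0.7],
    [0,0,0,0,2,100,0.7],
    [0,0,0,0,2,128,0.7],
    [0,0,0,0,2,142,0.7],
    [0,0,0,0,2,149,0.7],
    [0,0,0,0,2,152,0.7],
    [0,0,0,0,2,153,0.7],
    [0,0,0,0,2,153,0.7],
  ],
)

```text
t: 34.18
tcp_pos: [0.4271, 0.2103, 0.0494]
tool_rot: [0.707, 0.707, 0.001, 0.001]
force: [-0.4, 0.3, -0.9]
finger_gap: 0.489
gripper_force: 25.5
```

```bash
python3 st.py
```

```text
[0.4271 0.2103 0.0494] [-0.4  0.3 -0.9] [ 0.02  0.01 -0.02] gap 41.55748804108864
```

Request:
move_arm(
  rows=[
    [0,0,0,0,-1.5,1,0.7],
    [0,0,0,0,-1.5,2.5,0.7],
    [0,0,0,0,-1.5,2.5,0.7],
    [0,0,0,0,-1.5,2.5,0.42],
    [0,0,0,0,-1.5,2.5,0.36],
    [0,0,0,0,-1.5,2.5,0.34],
    [0,0,0,0,-1.5,-10,0.34],
    [0,0,0,0,-1.5,-35,0.34],
    [0,0,0,0,-1.5,-70,0.34],
    [0,0,0,0,-1.5,-110,0.34],
    [0,0,0,0,-1.5,-150,0.3],
    [0,0,0,0,-1.5,-153,0.3],
  ],
)

```text
t: 35.18
tcp_pos: [0.4278, 0.2113, 0.2079]
tool_rot: [0.706, 0.708, 0.006, 0.003]
force: [1.0, 0.9, -0.7]
finger_gap: 0.701
gripper_force: 0.0
```

```bash
python3 st.py; python3 look.py; python3 - <<'E'
from h import *
print(to_tool([.6518,.0356,.2],down(137)))
E
```

```text
[0.4278 0.2113 0.2079] [ 1.   0.9 -0.7] [ 0.03 -0.   -0.05] gap 59.57144848344747
pan [0.6233 0.0619] 0.0837 60 ears [(array([0.5167, 0.0577, 0.1212]), array([0.025, 0.04 , 0.019]), np.int64(127)), (array([0.7295, 0.0677, 0.1211]), array([0.024, 0.039, 0.017]), np.int64(132))]
cruc [0.6527 0.0351] [0.6527 0.0343 0.1153] [0.042 0.042 0.012]
tile cruc [0.4436 0.1531 0.043 ] [0.009 0.03  0.009]
tile cruc [0.4263 0.0324 0.0449] [0.03  0.03  0.013]
tile cruc [0.4096 0.041  0.043 ] [0.019 0.038 0.01 ]
(array([  0.6,   0.1, -46.9]), array([-175.9,  224.5,    7.7]))
```

Request:
move_arm(
  rows=[
    [0,0,0,-15,20,0,0.3],
    [0,0,0,-37,47,0,0.3],
    [0,0,0,-60,77,0,0.3],
    [0,0,0,-83,107,0,0.3],
    [0,0,0,-107,137,3,0.3],
    [0,0,0,-130,167,6,0.3],
    [0,0,0,-153,197,8,0.3],
    [0,0,0,-170,217,8,0.3],
    [0,0,0,-176,224,8,0.3],
    [0,0,0,-176,224,8,0.3],
    [0,0,0,-176,224,8,0.3],
    [0,0,0,-176,224,8,0.3],
  ],
)

```text
t: 36.23
tcp_pos: [0.6465, 0.036, 0.1927]
tool_rot: [0.706, 0.708, -0.001, -0.002]
force: [-0.2, 0.0, -0.4]
finger_gap: 0.701
gripper_force: 0.0
```

```bash
python3 st.py; python3 - <<'E'
from h import *
print(to_tool([.6518,.0356,.116],down(90)))
E
```

```text
[0.6465 0.036  0.1927] [-0.2  0.  -0.4] [-0.01  0.05  0.  ] gap 59.58828723051884
(array([-0.2, -0.1,  0.1]), array([-0.4,  5.6, 76.7]))
```

Request:
move_arm(
  rows=[
    [0,0,0,0,2,0,0.3],
    [0,0,0,0,2,20,0.3],
    [0,0,0,0,2,45,0.3],
    [0,0,0,0,2,65,0.3],
    [0,0,0,0,2,74,0.3],
    [0,0,0,0,2,78,0.3],
    [0,0,0,0,2,78,0.3],
    [0,0,0,0,2,78,0.4],
    [0,0,0,0,2,78,0.6],
    [0,0,0,0,2,78,0.7],
    [0,0,0,0,2,78,0.7],
    [0,0,0,0,2,78,0.7],
  ],
)

```text
t: 37.23
tcp_pos: [0.6516, 0.0346, 0.1174]
tool_rot: [0.707, 0.708, 0.001, 0.001]
force: [0.4, 0.2, 5.7]
finger_gap: 0.49
gripper_force: 25.3
```

```bash
python3 st.py; python3 - <<'E'
from h import *
print(to_tool([.4235,.0984,.15],down(90)))
E
```

```text
[0.6516 0.0346 0.1174] [0.4 0.2 5.7] [0.12 0.08 0.04] gap 41.61550056523943
(array([0.2, 0. , 0.1]), array([  64.1, -227.9,  -33.3]))
```

Request:
move_arm(
  rows=[
    [0,0,0,0,0,-10,0.7],
    [0,0,0,0,0,-35,0.7],
    [0,0,0,0,0,-70,0.7],
    [0,0,0,6,-22,-85,0.7],
    [0,0,0,14,-52,-85,0.7],
    [0,0,0,24,-86,-85,0.7],
    [0,0,0,33,-120,-85,0.7],
    [0,0,0,43,-154,-85,0.7],
    [0,0,0,53,-188,-85,0.7],
    [0,0,0,61,-217,-85,0.7],
    [0,0,0,64,-228,-85,0.7],
    [0,0,0,64,-228,-85,0.7],
  ],
)

```text
t: 38.23
tcp_pos: [0.4191, 0.0989, 0.201]
tool_rot: [0.706, 0.708, -0.001, -0.001]
force: [0.2, 0.7, -0.3]
finger_gap: 0.491
gripper_force: 25.5
```

```bash
python3 st.py; python3 - <<'E'
from h import *
print(to_tool([.4235,.0984,.0465],down(90)))
E
```

```text
[0.4191 0.0989 0.201 ] [ 0.2  0.7 -0.3] [-0.02 -0.08 -0.02] gap 41.73495863463467
(array([-0.2, -0. ,  0.2]), array([ -0.5,   4.9, 154.5]))
```

Request:
move_arm(
  rows=[
    [0,0,0,0,0,30,0.7],
    [0,0,0,0,0,65,0.7],
    [0,0,0,0,0,100,0.7],
    [0,0,0,0,0,128,0.7],
    [0,0,0,0,0,142,0.7],
    [0,0,0,0,0,150,0.7],
    [0,0,0,0,0,153,0.7],
    [0,0,0,0,0,154,0.7],
    [0,0,0,0,0,154,0.7],
  ],
)

```text
t: 38.98
tcp_pos: [0.4239, 0.0981, 0.0472]
tool_rot: [0.707, 0.708, 0.001, 0.001]
force: [-0.2, 0.0, -0.3]
finger_gap: 0.49
gripper_force: 25.6
```

```bash
python3 st.py
```

```text
[0.4239 0.0981 0.0472] [-0.2  0.  -0.3] [-0.05 -0.02 -0.07] gap 41.657980483908844
```

Request:
move_arm(
  rows=[
    [0,0,0,0,0,1.5,0.7],
    [0,0,0,0,0,1.5,0.7],
    [0,0,0,0,0,1.5,0.42],
    [0,0,0,0,0,1.5,0.36],
    [0,0,0,0,0,1.5,0.34],
    [0,0,0,0,0,-10,0.34],
    [0,0,0,0,0,-35,0.34],
    [0,0,0,0,0,-70,0.34],
    [0,0,0,0,0,-110,0.34],
    [0,0,0,0,0,-150,0.3],
    [0,0,0,-20,0,-190,0.3],
    [0,0,0,-60,0,-220,0.3],
  ],
)

```text
t: 39.98
tcp_pos: [0.4228, 0.0482, 0.2634]
tool_rot: [0.705, 0.709, 0.002, 0.002]
force: [0.7, -1.4, 0.4]
finger_gap: 0.701
gripper_force: 0.0
```

Request:
move_arm(
  rows=[
    [0,0,0,-40,0,0,0.3],
    [0,0,0,-80,0,0,0.3],
    [0,0,0,-120,0,0,0.3],
    [0,0,0,-160,0,0,0.3],
    [0,0,0,-200,0,0,0.3],
    [0,0,0,-240,0,0,0.3],
    [0,0,0,-240,0,0,0.3],
    [0,0,0,-240,0,0,0.3],
  ],
)

```text
t: 40.65
tcp_pos: [0.4227, -0.1951, 0.2598]
tool_rot: [0.708, 0.706, 0.0, 0.0]
force: [0.4, 0.3, -0.7]
finger_gap: 0.703
gripper_force: 0.0
```

```bash
python3 st.py; python3 - <<'E'
import look
from ring import *
s=look.s; P=look.P; H=P[...,2]; ring(s)
k=(H>.094)&(H<.105)&(np.hypot(P[...,0]-.5105,P[...,1]-.1585)<.025); q=P[k]
print('knob',k.sum(),cv2.minAreaRect((q[:,:2]*1000).astype(np.float32))); w,v=np.linalg.eigh(np.cov(q[:,:2].T)); print(np.degrees(np.arctan2(v[1,1],v[0,1])))
a=np.radians(-103.1); D=np.array([[np.cos(a),np.sin(a)],[-np.sin(a),np.cos(a)]]); L=(P[...,:2]-[.5247,.4565])@D.T
k=(abs(L[...,0])<.09)&(abs(L[...,1])<.045)&(H>.045)&(H<.16)
for x0 in np.arange(-.09,.08,.02):
    m=k&(L[...,0]>x0)&(L[...,0]<x0+.02)
    if m.sum()>3: print(round(x0+.01,3),'y',np.percentile(L[m][:,1],[3,97]).round(4),'z',np.median(H[m]).round(4))
cv2.imwrite('pics/t4.png',cv2.resize(s['img'][90:300,160:460,::-1],None,fx=2.6,fy=2.6))
E
```

```text
[ 0.4227 -0.1951  0.2598] [ 0.4  0.3 -0.7] [ 0.04  0.03 -0.01] gap 59.76735319340382
pan [0.6563 0.0361] 0.0836 60 ears [(array([0.5495, 0.0321, 0.1215]), array([0.023, 0.039, 0.017]), np.int64(126)), (array([0.7619, 0.0417, 0.121 ]), array([0.025, 0.04 , 0.019]), np.int64(126))]
tile cruc [0.4242 0.208  0.0441] [0.042 0.042 0.012]
tile cruc [0.4262 0.1547 0.0455] [0.044 0.044 0.015]
tile cruc [0.4252 0.0976 0.0445] [0.043 0.042 0.013]
tile cruc [0.4209 0.039  0.0443] [0.041 0.042 0.012]
ring (array([0.62450907, 0.06317655]), np.float64(0.08951921238939117)) 193
knob 86 ((510.9826354980469, 158.61578369140625), (30.7213134765625, 11.879927635192871), 31.896371841430664)
-147.38998849426582
-0.06 y [-0.0131  0.018 ] z 0.0999
-0.04 y [-0.014   0.0183] z 0.107
-0.02 y [-0.0139  0.0181] z 0.0939
0.0 y [-0.0152  0.0182] z 0.0799
0.02 y [-0.0217  0.0221] z 0.0653
0.04 y [-0.0151  0.0177] z 0.0547
```

View pics/t4.png

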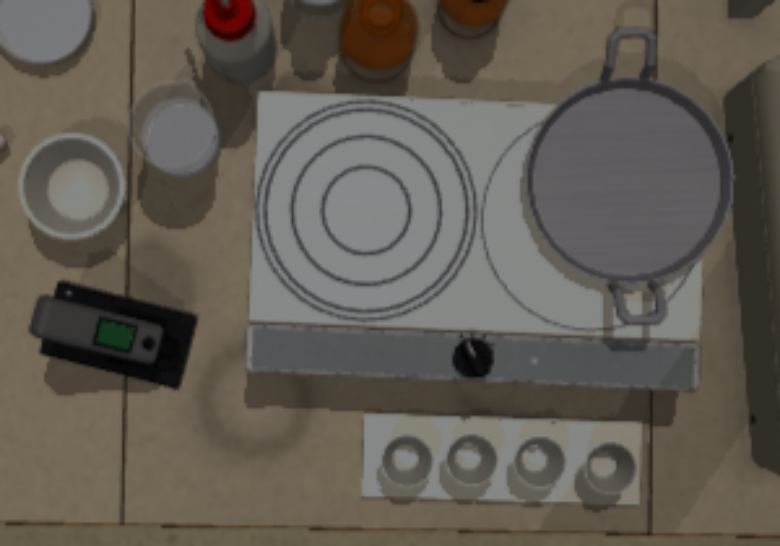

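The picture shows all four crucibles upright on the tile, at about (407,461), (472,461), (540,462) and (610,467). The pan, however, has been knocked to about (629,180), so I'll slide it back. First I'll check the clearance to the instrument on the right.

```bash
python3 - <<'E'
from h import *
P=cloud(snap('top'));H=P[...,2]
for x0 in(.48,.52,.56,.6):
    m=(P[...,0]>x0)&(P[...,0]<x0+.04)&(P[...,1]<.0)&(P[...,1]>-.15)&(H>.078)&(H<.35); print(x0,m.sum(),P[m].max(0), np.median(P[m][:,2]))
print(to_tool([.5564,.0316,.20],down(2.6)), to_tool([.5564,.0316,.30],down(2.6)))
E
```

```text
0.48 997 [ 0.51996719 -0.00084424  0.16582   ] 0.1586682026760111
0.52 1061 [ 0.55995418 -0.00240765  0.16696924] 0.1585437532990251
0.56 1144 [ 5.99883740e-01 -8.17421904e-05  1.66382763e-01] 0.15873032934938835
0.6 1395 [ 6.39997983e-01 -2.40811940e-04  1.65871620e-01] 0.15763402343698368
(array([-0.1, -0. , 87.5]), array([223.5, 134.6,  59.7])) (array([-0.1, -0. , 87.5]), array([223.7, 134.4, -40.3]))
```

```bash
python3 - <<'E'
from h import *
P=cloud(snap('top'));H=P[...,2]
for a,b in((.08,.11),(.11,.14),(.14,.18)):
    m=(P[...,0]>.50)&(P[...,0]<.62)&(P[...,1]<.02)&(P[...,1]>-.15)&(H>a)&(H<b); print(a,m.sum(),np.percentile(P[m][:,1],[50,95,99,100]))
m=(H>.14)&(H<.18)&(P[...,1]<.02)&(P[...,1]>-.2)&(P[...,0]<.8); print(P[m].min(0))
E
```

```text
0.08 470 [-0.03527393  0.0160996   0.01945936  0.01999344]
0.11 361 [-0.07169174  0.0168848   0.01896004  0.01927215]
0.14 2575 [-0.10857352 -0.07586095 -0.07080529 -0.06659863]
[ 0.41875748 -0.19998     0.14000111]
```

Request:
move_arm(
  rows=[
    [0,0,7,20,5,-40,0.34],
    [0,0,14,45,10,-40,0.34],
    [0,0,21,75,20,-40,0.34],
    [0,0,28,105,35,-40,0.34],
    [0,0,35,135,55,-40,0.34],
    [0,0,42,165,75,-40,0.34],
    [0,0,49,195,95,-40,0.34],
    [0,0,56,215,115,-40,0.34],
    [0,0,63,223,130,-40,0.34],
    [0,0,70,223,134,-40,0.34],
    [0,0,77,223,134,-40,0.34],
    [0,0,84,223,134,-40,0.34],
  ],
)

```text
t: 41.8
tcp_pos: [0.5558, 0.0329, 0.2996]
tool_rot: [0.998, 0.07, -0.001, -0.0]
force: [0.7, -0.1, -0.3]
finger_gap: 0.655
gripper_force: 0.0
```

```bash
python3 - <<'E'
from pan import *
pan([.6563,.0361]); st=readout.sense(); print(st['tcp_pos'])
print(to_tool([.5564,.0320,.20],down(2.6)))
E
```

```text
pan [0.6571 0.037 ] 0.0829 55 ears [(array([0.5482, 0.0388, 0.1202]), array([0.022, 0.035, 0.017]), np.int64(27)), (array([0.7623, 0.0417, 0.1215]), array([0.024, 0.039, 0.018]), np.int64(123))]
[0.55558731 0.03265215 0.29959418]
(array([-0. ,  0.1,  5.1]), array([ 0.9,  0.8, 99.6]))
```

Request:
move_arm(
  rows=[
    [0,0,5.1,1,0.5,30,0.3],
    [0,0,5.1,1,0.5,70,0.3],
    [0,0,5.1,1,0.5,105,0.3],
    [0,0,5.1,1,0.5,130,0.3],
    [0,0,5.1,1,0.5,150,0.3],
    [0,0,5.1,1,0.5,165,0.3],
    [0,0,5.1,1,0.5,174,0.3],
    [0,0,5.1,1,0.5,174,0.4],
    [0,0,5.1,1,0.5,174,0.55],
    [0,0,5.1,1,0.5,174,0.7],
    [0,0,5.1,1,0.5,174,0.8],
    [0,0,5.1,1,0.5,174,0.8],
  ],
  squeeze=70,
)

```text
t: 42.85
tcp_pos: [0.5573, 0.0305, 0.1267]
tool_rot: [1.0, 0.027, 0.0, -0.0]
force: [-1.1, 3.3, 0.6]
finger_gap: 0.436
gripper_force: 70.6
```

```bash
python3 - <<'E'
from pan import *
c,_,_=pan([.6563,.0361]); import st
T=R.from_quat(st.st['tool_rot']); print(T.inv().apply(np.r_[np.array([.6245,.0640])-c,0])*1000)
E
```

```text
pan [0.6566 0.0354] 0.0836 48 ears [(array([0.5462, 0.0518, 0.1172]), array([0.01 , 0.022, 0.019]), np.int64(7)), (array([0.7624, 0.043 , 0.1211]), array([0.025, 0.038, 0.019]), np.int64(130))]
[0.5573 0.0305 0.1267] [-2.2  4.3  2. ] [0.77 0.33 0.4 ] gap 36.85761425142269
[-3.05357810e+01 -3.02236581e+01  2.18777410e-02]
```

Request:
move_arm(
  rows=[
    [0,0,0,-2,-2,1,0.8],
    [0,0,0,-5,-5,1,0.8],
    [0,0,0,-9,-9,1,0.8],
    [0,0,0,-13,-13,1,0.8],
    [0,0,0,-17,-17,1,0.8],
    [0,0,0,-21,-21,1,0.8],
    [0,0,0,-25,-25,1,0.8],
    [0,0,0,-28,-28,1,0.8],
    [0,0,0,-30.5,-30.2,1,0.8],
    [0,0,0,-30.5,-30.2,1,0.8],
    [0,0,0,-30.5,-30.2,1,0.8],
  ],
)

```text
t: 43.82
tcp_pos: [0.5291, 0.0576, 0.1265]
tool_rot: [1.0, 0.026, 0.004, 0.001]
force: [4.8, -2.4, 6.9]
finger_gap: 0.432
gripper_force: 71.3
```

```bash
python3 - <<'E'
from ring import *
c,s,_=pan([.6243,.0633]); ring(s); import st
T=R.from_quat(st.st['tool_rot']); print(T.inv().apply(np.r_[np.array([.6245,.0638])-c,0])*1000)
E
```

```text
pan [0.6288 0.0614] 0.0834 51 ears [(array([0.5373, 0.0827, 0.1075]), array([0., 0., 0.]), np.int64(1)), (array([0.7345, 0.0675, 0.1215]), array([0.025, 0.039, 0.019]), np.int64(129))]
ring (array([0.62444997, 0.06405824]), np.float64(0.08884225359449617)) 249
[0.5291 0.0576 0.1265] [ 5.1 -2.3  6.7] [-0.18 -0.66 -0.25] gap 37.117679099355904
[-4.22158309 -2.6114473  -0.03812242]
```

Request:
move_arm(
  rows=[
    [0,0,0,-1.5,-1,0,0.8],
    [0,0,0,-3,-2,0,0.8],
    [0,0,0,-4.5,-3,0,0.8],
    [0,0,0,-4.5,-3,0,0.8],
    [0,0,0,-4.5,-3,0,0.8],
    [0,0,0,-4.5,-3,0,0.8],
  ],
)

```text
t: 44.37
tcp_pos: [0.525, 0.0602, 0.1265]
tool_rot: [1.0, 0.026, 0.005, 0.001]
force: [5.5, -2.4, 6.3]
finger_gap: 0.436
gripper_force: 71.1
```

```bash
python3 - <<'E'
from ring import *
c,s,_=pan([.6243,.0633]); import st
T=R.from_quat(st.st['tool_rot']); print(T.inv().apply(np.r_[np.array([.6245,.0638])-c,0])*1000)
E
```

```text
pan [0.6248 0.064 ] 0.0836 51 ears [(array([0.7306, 0.0704, 0.122 ]), array([0.024, 0.04 , 0.017]), np.int64(122))]
[0.525  0.0602 0.1265] [ 5.5 -3.   5.1] [-0.29 -0.82 -0.22] gap 37.12039712427676
[-0.35600797  0.16232748 -0.00305041]
```

Centred. I'll release it and rise.

Request:
move_arm(
  rows=[
    [0,0,0,1,0.5,-1,0.6],
    [0,0,0,1,0.5,-1,0.4],
    [0,0,0,1,0.5,-1,0.3],
    [0,0,0,1,0.5,-1,0.3],
    [0,0,0,1,0.5,-4,0.3],
    [0,0,0,1,0.5,-25,0.3],
    [0,0,0,0,0,-60,0.3],
    [0,0,0,-10,0,-100,0.3],
    [0,0,0,-30,0,-140,0.3],
    [0,0,0,-60,0,-180,0.3],
    [0,0,0,-80,20,-190,0.3],
    [0,0,0,-80,50,-190,0.3],
  ],
)

```text
t: 45.42
tcp_pos: [0.4398, 0.009, 0.3187]
tool_rot: [1.0, 0.029, 0.001, 0.0]
force: [0.8, -0.5, -0.6]
finger_gap: 0.702
gripper_force: 0.0
```

Request:
move_arm(
  rows=[
    [0,0,0,0,30,0,0.3],
    [0,0,0,0,70,0,0.3],
    [0,0,0,0,110,0,0.3],
    [0,0,0,0,150,0,0.3],
    [0,0,0,0,180,0,0.3],
    [0,0,0,0,180,0,0.3],
    [0,0,0,0,180,0,0.3],
  ],
)

```text
t: 46.0
tcp_pos: [0.4526, -0.1737, 0.3145]
tool_rot: [1.0, 0.025, -0.001, -0.001]
force: [-0.1, 0.3, 0.1]
finger_gap: 0.698
gripper_force: 0.0
```

```bash
python3 look.py; python3 - <<'E'
from ring import *
s=snap('top','fin'); ring(s); import st
E
```

```text
pan [0.6229 0.0642] 0.0836 60 ears [(array([0.5165, 0.0593, 0.1212]), array([0.025, 0.041, 0.019]), np.int64(128)), (array([0.729 , 0.0709, 0.121 ]), array([0.025, 0.039, 0.018]), np.int64(128))]
tile cruc [0.424  0.208  0.0444] [0.042 0.042 0.012]
tile cruc [0.4262 0.1548 0.0434] [0.043 0.044 0.011]
tile cruc [0.425  0.0975 0.0435] [0.044 0.042 0.011]
tile cruc [0.4207 0.0389 0.0438] [0.041 0.042 0.01 ]
ring (array([0.62439889, 0.06319252]), np.float64(0.08949176660347417)) 226
[ 0.4523 -0.1716  0.3145] [-0.8  0.1 -0.5] [-0.01  0.01  0.  ] gap 59.24675742212088
```

View pics/fin.png

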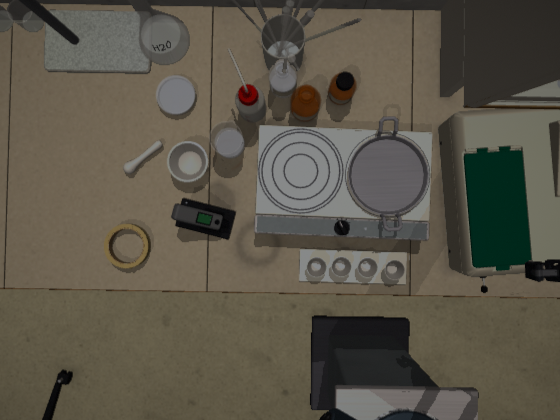

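The final picture shows the pan centred on the rest ring at (388,174), within 2 mm. Four upright crucibles are on the tile, the thermometer is in its rest, the knob is off, and the arm is clear.

```bash
python3 -c "
from station import order; print(order.sign_off())"
```

```text
the job is handed in; nothing more can be done
None
```

I handed the job in with every step done in order: the knob is off, the pan is within 2 mm of the rest ring's centre (slid back after it was knocked aside near the end), the thermometer is back in its rest after a 3 s hold about 15 cm from the pan's middle, and all four crucibles stand upright on the tile; the sign-off gave no verdict.

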